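Pack a caviar tin in its hinged case and turn the case over on the scale

ROBOT

A 7-joint arm with a two-finger parallel gripper is mounted at the origin on the work surface. World frame = base frame: x ahead of the robot, y to its left, z up, the work surface at z = 0. Lengths are in m, angles in rad, forces in N, time in s.
With the tool pointing down it reaches from about 0.4 to 0.75 m from the base axis. Payload 19.5 kg.
Tool frame: the origin (TCP) lies between the finger pads; the fingertips stand 25 mm ahead of it and the grasp point (between the pads) lies 6 mm ahead of it; y points along the fingers, x is the direction in which the jaws open and shut, and the axes are right-handed (so a half turn about y gives the same grasp; the last joint's range is limited). The gripper opens to 85 mm and grips with 20 to 120 N. Pads are 22 mm wide; open, the fingers measure 114 mm over their backs; the gripper's body (76 mm by 85 mm) begins 54 mm behind the grasp point. The pads swing forward as they close: fully open they stand 13 mm farther back than shut.
Start: joints at [1.134, 0.707, -0.028, 1.485, 0.022, 0.951, -0.075], TCP at [0.221, -0.531, 0.256] pointing down, gripper open.
Joint ranges: [-2.71, 2.71], [-0.32, 2.16], [-1.57, 1.52], [0, 2.45], [-1.46, 4.6], [0, 2.02], [-2.83, 2.83]. Speed limits (rad/s): [1.89, 1.89, 2.57, 2.57, 3.01, 3.01, 3.01].

INTERFACE

Orientations are given as a unit quaternion [x, y, z, w].
In Python, from station import r, optics gives the robot as it stands. The module is installed in compiled form; this text tells all that it offers.
- The arm moves only by the shell command python3 -m pendant 'ROWS' [FORCE]. ROWS is JSON, a list of rows, each an object of numbers: "ax", "ay", "az": the turn, a rotation vector about the world's x, y, z in degrees; "dx", "dy", "dz": the shift along the world's x, y, z in m; "gripper": the opening, from 0 (shut) to 1 (fully open). In form: [{"ax": .., "ay": .., "az": .., "dx": .., "dy": .., "dz": .., "gripper": ..}, ...]. A call has 1 to 12 rows; each row shifts and turns the commanded pose from where the row before left it; what a row does not reach is not made up. A row lasts 1/10 s, in which the tool goes at most 50 mm and 8.59 degrees, less where a joint would pass 70% of its speed; a pose out of reach is approached as far as the arm can. A call with a gripper value outside its range is refused whole. The fingers move at their own pace and stop on an object; FORCE is the grip in N (left out, the last holds). Time passes only in rows, so rows that do not move let the fingers close. It gives the time, the measured TCP pose, the force and the opening at its end, in the units of the state.
- r.read_state(): the state, without advancing time (a new reading comes with each control period).
- optics.read_camera(name): name is "scene" or "top" or "wrist"; returns (picture, depth): 384x512x3 uint8, blue, green, red; 384x512 float32, m along the optical axis (not along the pixel's ray), 0 where there is no reading.
- optics.get_calibration(name): a dict with "fx", "fy", "cx", "cy" (pixels), "extrinsics" (4x4, takes a point from world to camera coordinates); the wrist camera has in their place "hand_eye" (4x4, takes a point from camera to tool coordinates, whose origin is the TCP and whose axes are the tool frame's). Camera axes: x right, y down, z forward; pixel columns grow to the right and rows downward; lengths in m; the calibration is good to about 2 mm. A picture is of the moment at which its call begins: read the wrist's pose just before it. get_calibration takes no time and is no camera call.
- r.hand_in(): hands the job in, once; it reports no verdict.
The state is a dict: "clock": time; "joints": joint angles; "joint_vel": joint speeds; "joint_torque": joint torques, N m; "ee_pos": TCP position; "eef_rot": TCP orientation; "ft_force": force on the tool from outside, world axes, zero at the start; "torque": the same for the moment, N m; "grip_width": finger opening in m.
Only numpy, scipy, OpenCV 4.12 (cv2) and the standard library are available. Lean on these libraries where they do the work, as an engineer would, in place of code of your own. Each camera call takes 0.05 s, during which the arm holds its last target. There are 200 camera calls.

TASK

Put the blue-lidded caviar tin, blue side up, into the empty bay beside the spoon in the open hinged case and shut the lid fully. Then turn the whole closed case over and lay it flat, red lid down and label panel up, near the middle of the counter scale's platter, ready for its price label, and let go. Do not let the tin or the case drop or topple, and leave the other tins, the bowl, the bottle and the silver dish where they are.

Things in the scene. Friction and masses are not known exactly. Their poses are not given: they have to be found in the camera images.
- case: Open hinged clamshell case, loose, 0.42 kg. Shut: 160 (x) x 68 (y) x 34 (z) mm with flat sides: steel base 17 mm high (floor 3, walls 2.5 mm) and red lid shell 17 mm deep, 0.5 mm inside the base's sides. Origin: centre of the base's underside, which bears a pale blank label panel; z up out of the base; hinge along the -y long side. The +x end is the tin bay. Stable on either face and standing on either 68 x 34 mm end.
- lid_shell (a joint): Angle of the case's lid about its hinge (rad): 0 fully shut, 1.57 upright, stop at 2.2. A stiff friction hinge (about 0.09 N m): the lid stays wherever it is left, also shut under the tin's weight with the case turned over, but there is no catch, so hold lid and base together when lifting. To swing it takes 1.5 to 2 N at its free edge.
- hinge (a point): Middle of the hinge line on the case (case frame: x 0, y -34, z 17 mm).
- lid_edge (a point): Middle of the outer top corner of the lid's free long edge, 67.5 mm from the hinge line across the lid and 17 mm out from it (on the lid's outer face). With the lid shut it lies at y +33.5, z 34 mm of the case. It moves with the lid; its axes are the lid's (y from hinge to free edge, z out of the lid's outer face).
- nest (a point): Centre of the tin bay's floor, where the tin's underside belongs (case frame: x 44.5, y 0, z 3 mm); axes as the case. The bay is 65.5 x 63 mm inside; the tin stands 12 mm above the base's rim. A divider 8 mm high parts it from the spoon bay at -x, where a small pearl spoon (part of the case, below the rim) is clipped.
- tin_blue: The caviar tin to pack: round, 58 mm diameter, 26 mm high, 0.09 kg, brass with a blue lid (the upper 13 mm and the top face are blue, the lower half is 56 mm across). Stands blue side up on the slate. Origin: centre of its underside; z up.
- scale: White counter scale, fixed. Origin on the counter under the middle of its platter. The platter is a plain steel plate, 190 (x) x 230 (y) mm, its top 65 mm above the counter and its rim free all round; the keypad and display are on the lower (up to 48 mm high) -x front, which reaches to x -163 mm; housing 240 mm wide, to x +113 mm.
- platter (a point): Centre of the top face of the scale's platter; axes as the scale.
- slate: Fixed grey display slate, 280 (x) x 180 (y) x 10 mm, on which the four tins and the crystal bowl stand. Origin: centre of its underside.
- tin_gold: Bystander: same size of tin, gold with black top. Origin: centre of its underside.
- tin_red: Bystander: same size of tin, red lid. Origin: centre of its underside.
- tin_white: Bystander: same size of tin, white lid. Origin: centre of its underside.
- spoon_bowl: Bystander: round crystal bowl, 100 mm across, 72 mm high, with white pearl spoons standing in it up to 115 mm. Origin: centre of its underside.
- oil_bottle: Bystander: amber oil bottle, 54 mm across, 190 mm high, stands off one end of the case. Origin: centre of its underside.
- silver_dish: Bystander: silver lidded dish, 100 mm across, 42 mm high at its shoulder and 78 mm at its knob, stands off the other end of the case. Origin: centre of its underside.

How it is judged:
On the way, in this order (a step that is already met when the one before it is completed fails the run):
1. the blue tin stands blue side up on the floor of the tin bay, let go, with the lid still open (over 0.8 rad) (x of tin_blue in the frame of nest between -0.006 and 0.006 m and y of tin_blue in the frame of nest between -0.005 and 0.005 m and z of tin_blue in the frame of nest below 0.0025 m and angle between tin_blue's own z axis and vertical below 0.08 rad and contact force between the fingers and tin_blue below 0.1 N and value of joint lid_shell above 0.8 rad), for 0.2 s.
2. the lid is shut (under 0.06 rad) over the tin, the case still right way up (x of tin_blue in the frame of nest between -0.006 and 0.006 m and y of tin_blue in the frame of nest between -0.005 and 0.005 m and value of joint lid_shell below 0.06 rad and angle between case's own z axis and vertical below 0.15 rad), for 0.2 s.
At the end, for the whole second after the job is handed in: The case lies upside down and flat on the platter (within 0.08 rad), its middle within 35 mm of the platter's middle, the lid shut (under 0.06 rad), the tin still in its bay with its blue side down; case and tin at rest (angle between case's own z axis and vertical above 3.06 rad and z of case in the frame of platter between 0.03 and 0.039 m and horizontal distance between case and platter below 0.035 m and value of joint lid_shell below 0.06 rad and x of tin_blue in the frame of nest between -0.006 and 0.006 m and y of tin_blue in the frame of nest between -0.005 and 0.005 m and z of tin_blue in the frame of nest below 0.006 m and angle between tin_blue's own z axis and vertical above 3 rad and linear speed of each of case, tin_blue below 0.02 m/s); the robot touches nothing.
It fails at once if the case falls or topples: moves faster than 0.5 m/s with no finger touching it (linear speed of case above 0.5 m/s and contact force between the fingers and case below 0.1 N).
It fails at once if the tin falls: moves faster than 0.5 m/s touching nothing (linear speed of tin_blue above 0.5 m/s and contact force between tin_blue and anything else below 0.05 N and distance between tin_blue and nest above 0.012 m).
It fails at once if another tin, the bowl, the bottle or the dish is shifted by more than 20 mm or tipped (distance of any of tin_gold, tin_red, tin_white, spoon_bowl, oil_bottle, silver_dish from where it was at the start of the episode above 0.02 m or angle between any of tin_gold, tin_red, tin_white, spoon_bowl, oil_bottle, silver_dish's own z axis and vertical above 0.35 rad).
It also fails if it takes over 72 s, if anything falls off the work surface, if the arm or the gripper's body presses on something with over 40 N, if the wrist force passes 120 N, or if a joint passes its speed limit or range.

## Working session

There is one attempt and no reset: what is moved stays moved. The work goes in short steps, Python scripts to look and compute and a shell command to move; the robot and the scene stay as the last step left them, time stands still between calls to the robot, and variables do not carry over. Pictures are saved under pics/ and viewed, about 8 in all and at most 12, crops included, and the job is handed in when it is done.

```bash
mkdir -p pics; cat > h.py <<'E'
import numpy as np, cv2
from station import r, optics
from scipy.spatial.transform import Rotation as R
def cloud(name):
    s=r.read_state()
    p,d=optics.read_camera(name); c=optics.get_calibration(name)
    v,u=np.mgrid[0:384,0:512]
    P=np.stack([(u-c['cx'])/c['fx']*d,(v-c['cy'])/c['fy']*d,d],-1)
    if 'extrinsics' in c: T=np.linalg.inv(np.array(c['extrinsics']))
    else:
        W=np.eye(4);W[:3,:3]=R.from_quat(s['eef_rot']).as_matrix();W[:3,3]=s['ee_pos'];T=W@np.array(c['hand_eye'])
    P=P@T[:3,:3].T+T[:3,3]; P[d==0]=np.nan
    return p,P
def st():
    s=r.read_state()
    for k in('clock','ee_pos','eef_rot','ft_force','grip_width','joints'): print(k,np.round(s[k],4))
E
python3 - <<'E'
from h import *
st()
a,P=cloud('scene');b,Q=cloud('top')
np.savez('c0',a=a,P=P,b=b,Q=Q)
cv2.imwrite('pics/a.png',a);cv2.imwrite('pics/b.png',b)
for n in('scene','top'):print(optics.get_calibration(n)['extrinsics'])
E
```

```text
clock 0.0
ee_pos [ 0.221  -0.5306  0.2558]
eef_rot [-0.5881  0.3926 -0.3919  0.5885]
ft_force [0.5706 0.0293 0.3208]
grip_width 0.0853
joints [ 1.1344  0.7071 -0.0276  1.485   0.022   0.9509 -0.0755]
[[-0.79220514  0.6101571   0.01092382  0.37853202]
 [ 0.48930883  0.64579361 -0.58611218 -0.17731884]
 [-0.36467504 -0.45897596 -0.81015627  1.48229776]
 [ 0.          0.          0.          1.        ]]
[[-0.0159052  -0.99981694  0.01063569 -0.00516412]
 [-0.99204806  0.01445162 -0.12502718  0.45873181]
 [ 0.12485059 -0.0125397  -0.99209631  1.45016785]
 [ 0.          0.          0.          1.        ]]
```

View pics/a.png

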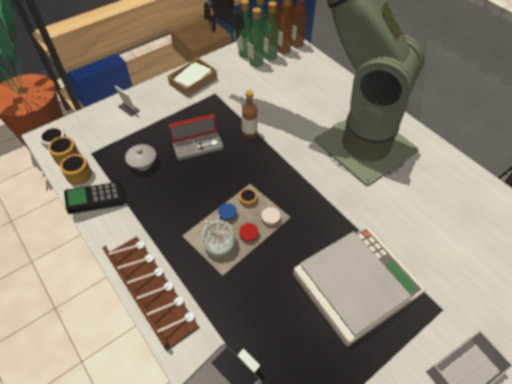

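View pics/b.png

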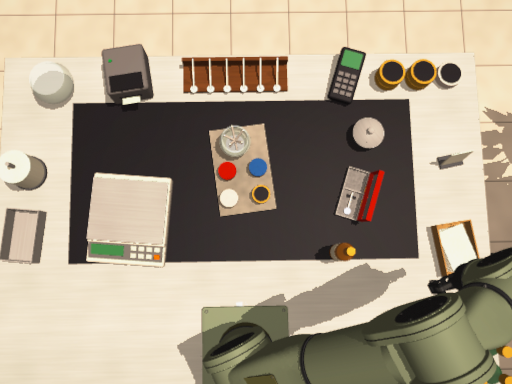

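The scene view shows the open case with its lid upright, dish and bottle off its ends, slate with tins, and the scale. In the top view: case (353,192), lid on the right (378,195), spoon at the near end, blue tin (258,168), scale platter (130,210), bottle (343,251), dish (368,133).

```bash
python3 - <<'E'
from h import *
z=np.load('c0.npz')
for n,im,P in(('scene',z['a'],z['P']),('top',z['b'],z['Q'])):
    hsv=cv2.cvtColor(im,cv2.COLOR_BGR2HSV).astype(int);H,S,V=hsv[...,0],hsv[...,1],hsv[...,2]
    X,Y,Z=P[...,0],P[...,1],P[...,2]
    def rep(t,m):
        q=P[m]; 
        if len(q)<5: print(n,t,len(q));return
        lo,hi=np.percentile(q,[3,97],axis=0)
        rc=cv2.minAreaRect((q[:,:2]*1000).astype(np.float32))
        print(n,t,len(q),'mid',np.round((lo+hi)/2,3),'lo',lo.round(3),'hi',hi.round(3),'rect',np.round(rc[0],1),np.round(rc[1],1),round(rc[2],1))
    rep('blue top',(H>95)&(H<125)&(S>120)&(Z>.028)&(Z<.05)&(abs(Y)<.25)&(X>.3))
    red=((H<6)|(H>174))&(S>140)&(Z>.01)
    rep('red tin',red&(abs(Y)<.2)&(X>.3)&(Z<.06))
    rep('lid',red&(Y<-.25)&(X>.3)&(X<.8)&(Z<.15))
    rep('lid top edge',red&(Y<-.25)&(X>.3)&(X<.8)&(Z<.15)&(Z>.07))
    rep('base rim',(~red)&(Y<-.2)&(Y>-.5)&(X>.4)&(X<.66)&(Z>.010)&(Z<.022))
    rep('base all',(~red)&(Y<-.2)&(Y>-.5)&(X>.4)&(X<.62)&(Z>.004)&(Z<.1))
    rep('dish',(Y<-.2)&(Y>-.6)&(X>.62)&(X<.85)&(Z>.02)&(Z<.1))
    rep('bottle',(Y<-.2)&(Y>-.6)&(X>.2)&(X<.45)&(Z>.05)&(Z<.2))
    rep('platter',(Y>.2)&(Y<.7)&(X>.2)&(X<.85)&(Z>.058)&(Z<.075))
    rep('slate',(Y>-.2)&(Y<.25)&(X>.3)&(X<.85)&(Z>.006)&(Z<.014))
    rep('bowl',(Y>-.2)&(Y<.25)&(X>.3)&(X<.85)&(Z>.055)&(Z<.13))
    rep('tins',(Y>-.2)&(Y<.25)&(X>.3)&(X<.60)&(Z>.03)&(Z<.04))
i=z['b'];c=cv2.resize(i[115:270,200:400],None,fx=4,fy=4,interpolation=2) if 0 else np.hstack([cv2.resize(z['b'][120:270,310:410],None,fx=4,fy=4,interpolation=2),cv2.resize(z['a'][100:175,150:250],None,fx=4,fy=4,interpolation=2).repeat(2,0)[:600]])
cv2.imwrite('pics/c.png',c)
s=r.read_state();print(R.from_quat(s['eef_rot']).as_matrix().round(3));print(optics.get_calibration('wrist'))
E
```

```text
scene blue top 203 mid [ 0.564 -0.045  0.035] lo [ 0.543 -0.07   0.031] hi [ 0.586 -0.021  0.039] rect [563.9 -44.9] [52.7 48.9] 54.0
scene red tin 258 mid [0.555 0.052 0.035] lo [0.531 0.027 0.031] hi [0.579 0.077 0.039] rect [554.1  50.5] [58.8 53.6] 45.3
scene lid 197 mid [ 0.463 -0.393  0.049] lo [ 0.392 -0.42   0.014] hi [ 0.534 -0.366  0.084] rect [ 463.  -393.4] [ 28.5 158.3] 72.7
scene lid top edge 128 mid [ 0.462 -0.396  0.081] lo [ 0.391 -0.422  0.078] hi [ 0.532 -0.37   0.084] rect [ 462.  -396.7] [ 19.6 158.3] 71.8
scene base rim 313 mid [ 0.479 -0.351  0.016] lo [ 0.404 -0.408  0.01 ] hi [ 0.553 -0.294  0.021] rect [ 476.  -352.5] [ 92.9 159.7] 71.7
scene base all 1111 mid [ 0.483 -0.339  0.038] lo [ 0.405 -0.417  0.004] hi [ 0.561 -0.261  0.071] rect [ 510.2 -342.2] [276.7 219.7] 89.8
scene dish 1522 mid [ 0.741 -0.431  0.044] lo [ 0.634 -0.576  0.025] hi [ 0.848 -0.285  0.063] rect [ 735.1 -437.1] [229.7 323.4] 0.0
scene bottle 615 mid [ 0.36  -0.328  0.12 ] lo [ 0.278 -0.392  0.052] hi [ 0.441 -0.265  0.188] rect [ 359.7 -337.8] [ 44.6 214.7] 49.8
scene platter 6059 m
[... 1877 characters left out ...]
0.118] rect [528.  149.2] [129.9 434.4] 47.7
top tins 974 mid [0.502 0.08  0.035] lo [ 0.425 -0.073  0.031] hi [0.58  0.232 0.04 ] rect [478.7 107.3] [199.9 406.1] 25.8
[[ 0.385 -0.     0.923]
 [-0.923  0.001  0.385]
 [-0.001 -1.    -0.   ]]
{'fx': 292.16194851348445, 'fy': 292.16194851348445, 'cx': 257.16958579760166, 'cy': 185.50874359628182, 'hand_eye': array([[ 9.99999843e-01, -4.48893263e-04,  3.36793941e-04,
         1.51327914e-04],
       [-4.51399342e-04, -2.86832552e-01,  9.57980628e-01,
        -1.17366142e-01],
       [-3.33427584e-04, -9.57980629e-01, -2.86832709e-01,
         7.13229220e-02],
       [ 0.00000000e+00,  0.00000000e+00,  0.00000000e+00,
         1.00000000e+00]])}
```

```bash
python3 - <<'E'
from h import *
z=np.load('c0.npz')
for n,im,P in(('scene',z['a'],z['P']),('top',z['b'],z['Q'])):
    hsv=cv2.cvtColor(im,cv2.COLOR_BGR2HSV).astype(int);H,S,V=hsv[...,0],hsv[...,1],hsv[...,2]
    X,Y,Z=P[...,0],P[...,1],P[...,2]
    # clusters of tops on slate
    m=(abs(Y)<.2)&(X>.40)&(X<.7)&(Z>.026)&(Z<.045)
    k,l,s,c=cv2.connectedComponentsWithStats(m.astype(np.uint8))
    for i in range(1,k):
        if s[i,4]>60:
            q=P[l==i];lo,hi=np.percentile(q,[1,99],axis=0);print(n,'cl',s[i,4],c[i].round(),((lo+hi)/2).round(4),(hi-lo).round(3),im[l==i].mean(0).round())
    for t,m in(('bowl',(Y>-.08)&(Y<.12)&(X>.57)&(X<.75)&(Z>.06)&(Z<.14)),('dish',(Y>-.52)&(Y<-.34)&(X>.58)&(X<.75)&(Z>.015)&(Z<.1)),('bottle',(Y>-.45)&(Y<-.25)&(X>.22)&(X<.4)&(Z>.12)&(Z<.21)),('plat',(Y>.2)&(Y<.52)&(X>.3)&(X<.56)&(Z>.060)&(Z<.075))):
        q=P[m];lo,hi=np.percentile(q,[1,99],axis=0);print(n,t,len(q),((lo+hi)/2).round(3),(hi-lo).round(3),cv2.minAreaRect((q[:,:2]*1000).astype(np.float32)))
    yaw=np.radians(-18.2);O=np.array([.475,-.352])
    D=P[...,:2]-O;u=D[...,0]*np.cos(yaw)+D[...,1]*np.sin(yaw);v=-D[...,0]*np.sin(yaw)+D[...,1]*np.cos(yaw)
    near=(abs(u)<.1)&(abs(v)<.08)&(Z<.12)
    red=((H<8)|(H>172))&(S>120)&near&(Z>.01)
    print('lid u',np.percentile(u[red],[1,99]).round(4))
    for a in(.02,.035,.05,.065,.08):
        g=red&(abs(Z-a)<.008);print('  z',a,g.sum(),'v',np.percentile(v[g],[2,50,98]).round(4) if g.sum()>4 else'')
    g=near&~red&(Z>.010)&(Z<.024)&(v>-.05);print('rim u',np.percentile(u[g],[1,99]).round(4),'v',np.percentile(v[g],[1,99]).round(4))
E
```

```text
scene cl 241 [248. 196.] [ 0.4796 -0.0533  0.0332] [0.055 0.057 0.013] [ 50.  78. 101.]
scene cl 256 [227. 212.] [ 0.563  -0.0448  0.0334] [0.054 0.054 0.013] [127.  85.  58.]
scene cl 266 [271. 216.] [0.4673 0.0477 0.0333] [0.055 0.055 0.013] [172. 191. 208.]
scene cl 283 [249. 232.] [0.5545 0.0522 0.0332] [0.054 0.054 0.013] [ 42.  49. 159.]
scene bowl 510 [0.645 0.027 0.092] [0.083 0.085 0.063] ((645.2877807617188, 28.977725982666016), (87.47262573242188, 90.40393829345703), 13.222253799438477)
scene dish 586 [ 0.669 -0.393  0.051] [0.092 0.09  0.048] ((668.7470703125, -395.16424560546875), (96.66796875, 98.46672821044922), 61.445220947265625)
scene bottle 207 [ 0.297 -0.288  0.156] [0.038 0.041 0.07 ] ((296.6380310058594, -285.8995361328125), (42.433406829833984, 43.89390182495117), 53.56201171875)
scene plat 5705 [0.431 0.354 0.065] [0.193 0.228 0.008] ((430.0818176269531, 352.97723388671875), (230.8509521484375, 191.91908264160156), 84.8845443725586)
lid u [-0.0774  0.0791]
  z 0.02 111 v [-0.0436 -0.0364 -0.0279]
  z 0.035 5 v [-0.0401 -0.0321 -0.0286]
  z 0.05 4 v 
  z 0.065 
[... 620 characters left out ...]
094 0.093 0.039] ((665.623046875, -397.61669921875), (97.77398681640625, 98.57950592041016), 75.75204467773438)
top bottle 244 [ 0.292 -0.289  0.157] [0.046 0.041 0.074] ((292.76470947265625, -289.1405334472656), (49.75146484375, 43.947532653808594), 3.0706682205200195)
top plat 4510 [0.428 0.352 0.066] [0.193 0.228 0.012] ((428.65911865234375, 352.53375244140625), (231.57794189453125, 190.27735900878906), 85.00357055664062)
lid u [-0.0784  0.0797]
  z 0.02 231 v [-0.0431 -0.036  -0.0278]
  z 0.035 22 v [-0.0485 -0.0401 -0.0273]
  z 0.05 25 v [-0.0476 -0.0462 -0.0333]
  z 0.065 15 v [-0.0549 -0.0414 -0.0347]
  z 0.08 280 v [-0.0567 -0.0479 -0.0395]
rim u [-0.0795  0.0813] v [-0.0435  0.0409]
```

```bash
python3 -m pendant '[{"dx":0.01,"dy":0.015,"az":-1},{"dx":0.03,"dy":0.04,"az":-3},{"dx":0.03,"dy":0.04,"az":-3},{"dx":0.03,"dy":0.04,"az":-3},{"dx":0.03,"dy":0.04,"az":-4},{"dx":0.03,"dy":0.04,"az":-4},{"dx":0.03,"dy":0.04,"az":-4},{"dx":0.03,"dy":0.04,"az":-4},{"dx":0.03,"dy":0.04,"az":-4},{"dx":0.03,"dy":0.04,"az":-4},{"dx":0.03,"dy":0.04,"az":-3},{"dx":0.02,"dy":0.04,"az":-1,"gripper":0.9}]' 60
python3 - <<'E'
from h import *
st()
E
```

```text
clock 0.1
ee_pos [ 0.2211 -0.5306  0.2559]
eef_rot [-0.5882  0.3925 -0.3919  0.5885]
ft_force [-0.0165 -0.212   0.6955]
grip_width 0.0854
joints [ 1.1343  0.707  -0.0277  1.4849  0.022   0.9509 -0.0755]$[0]: bad value
```

```bash
python3 -m pendant '[{"ax":0,"ay":0,"az":-1,"dx":0.01,"dy":0.015,"dz":0,"gripper":0.95}]' 60
```

```text
clock: 0.2
ee_pos: [0.2298, -0.5166, 0.2557]
eef_rot: [0.585, -0.398, 0.398, -0.584]
ft_force: [1.1, -0.7, 0.5]
grip_width: 0.0809
```

```bash
python3 -m pendant '[{"ax":0,"ay":0,"az":-2,"dx":0.02,"dy":0.03,"dz":0,"gripper":0.95},{"ax":0,"ay":0,"az":-3,"dx":0.03,"dy":0.04,"dz":0,"gripper":0.95},{"ax":0,"ay":0,"az":-4,"dx":0.03,"dy":0.04,"dz":0,"gripper":0.95},{"ax":0,"ay":0,"az":-4,"dx":0.03,"dy":0.04,"dz":0,"gripper":0.95},{"ax":0,"ay":0,"az":-4,"dx":0.03,"dy":0.04,"dz":0,"gripper":0.95},{"ax":0,"ay":0,"az":-4,"dx":0.03,"dy":0.04,"dz":0,"gripper":0.95},{"ax":0,"ay":0,"az":-4,"dx":0.03,"dy":0.04,"dz":0,"gripper":0.95},{"ax":0,"ay":0,"az":-4,"dx":0.03,"dy":0.04,"dz":0,"gripper":0.95},{"ax":0,"ay":0,"az":-4,"dx":0.03,"dy":0.04,"dz":0,"gripper":0.95},{"ax":0,"ay":0,"az":-3,"dx":0.02,"dy":0.04,"dz":0,"gripper":0.95},{"ax":0,"ay":0,"az":-1,"dx":0.01,"dy":0.02,"dz":0,"gripper":0.95},{"ax":0,"ay":0,"az":0,"dx":0,"dy":0,"dz":0,"gripper":0.95}]'
python3 - <<'E'
from h import *
st()
p,P=cloud('wrist');cv2.imwrite('pics/d.png',p)
hsv=cv2.cvtColor(p,cv2.COLOR_BGR2HSV).astype(int)
m=(hsv[...,0]>95)&(hsv[...,0]<125)&(hsv[...,1]>120)&(P[...,2]>.03)&(P[...,2]<.045)
q=P[m];print(len(q),np.percentile(q,[1,50,99],axis=0).round(4))
print(cv2.minEnclosingCircle((q[:,:2]*1000).astype(np.float32)))
E
```

```text
clock: 1.4
ee_pos: [0.5222, -0.1023, 0.2557]
eef_rot: [-0.43, 0.562, -0.561, 0.43]
ft_force: [-0.5, -1.1, -0.7]
grip_width: 0.0808
clock 1.4
ee_pos [ 0.5222 -0.1023  0.2557]
eef_rot [-0.4296  0.562  -0.561   0.4299]
ft_force [-0.5367 -1.1377 -0.6667]
grip_width 0.0808
joints [-0.0094  0.6595  0.2674  1.6473 -0.216   0.8646 -1.4895]
1897 [[ 0.5351 -0.0759  0.034 ]
 [ 0.5622 -0.0496  0.036 ]
 [ 0.5879 -0.0229  0.0377]]
((561.34765625, -49.17618942260742), 28.560874938964844)
```

View pics/d.png

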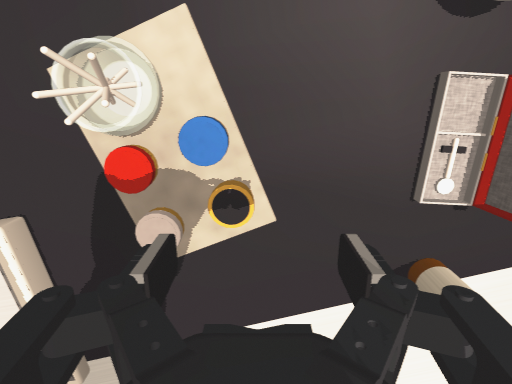

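The wrist view shows the blue tin (203,140) with the bowl's spoons leaning away from it, and the case with the empty far bay at the right edge.

```bash
python3 -m pendant '[{"ax":0,"ay":0,"az":0,"dx":0.015,"dy":0.018,"dz":0,"gripper":0.85},{"ax":0,"ay":0,"az":0,"dx":0.014,"dy":0.020,"dz":-0.02,"gripper":0.85},{"ax":0,"ay":0,"az":0,"dx":0.01,"dy":0.015,"dz":-0.04,"gripper":0.85},{"ax":0,"ay":0,"az":0,"dx":0,"dy":0,"dz":-0.04,"gripper":0.85},{"ax":0,"ay":0,"az":0,"dx":0,"dy":0,"dz":-0.04,"gripper":0.85},{"ax":0,"ay":0,"az":0,"dx":0,"dy":0,"dz":0,"gripper":0.85},{"ax":0,"ay":0,"az":0,"dx":0,"dy":0,"dz":0,"gripper":0.85}]'
python3 - <<'E'
from h import *
s=r.read_state()
p,P=cloud('wrist');cv2.imwrite('pics/e.png',p)
hsv=cv2.cvtColor(p,cv2.COLOR_BGR2HSV).astype(int)
m=(hsv[...,0]>95)&(hsv[...,0]<125)&(hsv[...,1]>120)&(P[...,2]>.03)&(P[...,2]<.045)
q=P[m];print(len(q),np.percentile(q,[1,50,99],axis=0).round(4),cv2.minEnclosingCircle((q[:,:2]*1000).astype(np.float32)))
T=(P-s['ee_pos'])@R.from_quat(s['eef_rot']).as_matrix()
g=(abs(T[...,2])<.03)&(abs(T[...,0])<.08)&(T[...,1]<.06)&(T[...,1]>-.03)&(P[...,2]>.05)
for sg in(1,-1):
    q=T[g&(sg*T[...,0]>0)];print(sg,len(q),np.percentile(q,[1,5,50,95,99],axis=0).round(4))
E
```

```text
clock: 2.15
ee_pos: [0.5601, -0.0539, 0.1172]
eef_rot: [0.428, -0.563, 0.563, -0.428]
ft_force: [-0.6, 0.1, 0.3]
grip_width: 0.0727
4609 [[ 0.5354 -0.0748  0.033 ]
 [ 0.5635 -0.049   0.036 ]
 [ 0.589  -0.0223  0.0376]] ((561.6456298828125, -48.6451530456543), 28.688222885131836)
1 2680 [[ 0.0372 -0.0298 -0.0113]
 [ 0.0374 -0.0291 -0.0084]
 [ 0.0391 -0.0108  0.0062]
 [ 0.0549  0.0112  0.0112]
 [ 0.0608  0.015   0.0125]]
-1 3370 [[-0.079  -0.0298 -0.0111]
 [-0.0748 -0.029  -0.0077]
 [-0.0389 -0.0061  0.0093]
 [-0.0348  0.0537  0.0272]
 [-0.0347  0.0588  0.0294]]
```

View pics/e.png

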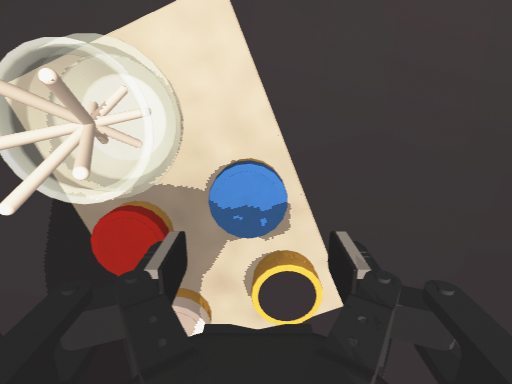

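The blue tin (248,200) sits centred between the pads, with clear gaps to red (133,240) and gold (288,290). Descending and gripping.

```bash
python3 -m pendant '[{"ax":0,"ay":0,"az":0,"dx":0.002,"dy":0.005,"dz":-0.02,"gripper":0.85},{"ax":0,"ay":0,"az":0,"dx":0,"dy":0,"dz":-0.025,"gripper":0.85},{"ax":0,"ay":0,"az":0,"dx":0,"dy":0,"dz":-0.02,"gripper":0.85},{"ax":0,"ay":0,"az":0,"dx":0,"dy":0,"dz":-0.007,"gripper":0.85},{"ax":0,"ay":0,"az":0,"dx":0,"dy":0,"dz":0,"gripper":0.85},{"ax":0,"ay":0,"az":0,"dx":0,"dy":0,"dz":0,"gripper":0.4},{"ax":0,"ay":0,"az":0,"dx":0,"dy":0,"dz":0,"gripper":0.4},{"ax":0,"ay":0,"az":0,"dx":0,"dy":0,"dz":0,"gripper":0.4},{"ax":0,"ay":0,"az":0,"dx":0,"dy":0,"dz":0,"gripper":0.4}]' 40
```

```text
clock: 3.1
ee_pos: [0.5629, -0.0479, 0.0462]
eef_rot: [0.428, -0.562, 0.563, -0.429]
ft_force: [-2.7, 0.2, 13.1]
grip_width: 0.0563
```

```bash
python3 -m pendant '[{"ax":0,"ay":0,"az":0,"dx":0,"dy":0,"dz":0.01,"gripper":0.4},{"ax":0,"ay":0,"az":0,"dx":0,"dy":0,"dz":0.02,"gripper":0.4},{"ax":0,"ay":0,"az":0,"dx":0,"dy":0,"dz":0.03,"gripper":0.4},{"ax":0,"ay":0,"az":0,"dx":0,"dy":0,"dz":0.04,"gripper":0.4},{"ax":0,"ay":0,"az":0,"dx":0,"dy":0,"dz":0.04,"gripper":0.4},{"ax":0,"ay":0,"az":0,"dx":0,"dy":0,"dz":0.02,"gripper":0.4},{"ax":0,"ay":0,"az":0,"dx":0,"dy":0,"dz":0,"gripper":0.4}]'
cat >> h.py <<'E'
def tin():
    s=r.read_state(); p,P=cloud('wrist')
    hsv=cv2.cvtColor(p,cv2.COLOR_BGR2HSV).astype(int)
    T=(P-s['ee_pos'])@R.from_quat(s['eef_rot']).as_matrix()
    blue=(hsv[...,0]>95)&(hsv[...,0]<125)&(hsv[...,1]>100)&(abs(T[...,1])<.05)&(np.hypot(T[...,0],T[...,2])<.06)
    brass=(hsv[...,0]>12)&(hsv[...,0]<35)&(hsv[...,1]>80)&(T[...,1]<.06)&(np.hypot(T[...,0],T[...,2])<.04)
    return s,p,P,T,blue,brass
E
python3 - <<'E'
from h import *
s,p,P,T,b,br=tin(); cv2.imwrite('pics/f.png',p)
q=T[b];print(len(q),np.percentile(q,[1,5,50,95,99],axis=0).round(4))
top=q[q[:,1]<np.percentile(q[:,1],60)]
A=np.c_[top[:,0],top[:,2],np.ones(len(top))];print('plane',np.linalg.lstsq(A,top[:,1],rcond=None)[0].round(4))
print('brass',br.sum(), np.percentile(T[br],[1,50,99],axis=0).round(4) if br.sum()>5 else '')
a,Q=cloud('scene');hsv=cv2.cvtColor(a,cv2.COLOR_BGR2HSV).astype(int)
D=(Q-s['ee_pos'])
m=(abs(D[...,2])<.06)&(np.hypot(D[...,0],D[...,1])<.05)
bl=m&(hsv[...,0]>95)&(hsv[...,0]<125)&(hsv[...,1]>100);bb=m&(hsv[...,0]>10)&(hsv[...,0]<35)&(hsv[...,1]>60)
for g in(bl,bb):print(g.sum(),np.percentile(D[g],[2,50,98],axis=0).round(4) if g.sum()>3 else'')
v,u=np.where(m);c=a[v.min()-15:v.max()+15,u.min()-15:u.max()+15];print(c.shape)
cv2.imwrite('pics/f.png',np.vstack([p[100:],cv2.resize(c,(512,300),interpolation=2)]))
E
```

```text
clock: 3.8
ee_pos: [0.563, -0.0479, 0.2081]
eef_rot: [0.427, -0.561, 0.564, -0.43]
ft_force: [0.2, 0.2, -1.3]
grip_width: 0.056
9980 [[-0.0255  0.009  -0.0274]
 [-0.0215  0.0094 -0.0229]
 [ 0.0011  0.0104  0.0022]
 [ 0.0239  0.0126  0.0248]
 [ 0.0277  0.0194  0.027 ]]
plane [0.0004 0.0003 0.01  ]
brass 345 [[-0.0202  0.0224  0.0143]
 [ 0.0021  0.0304  0.0247]
 [ 0.0239  0.0351  0.0269]]
111 [[ 0.0003 -0.0264 -0.0171]
 [ 0.0168 -0.0032 -0.0127]
 [ 0.0279  0.0293  0.0433]]
51 [[-0.0109  0.0007 -0.0389]
 [ 0.016   0.0262 -0.0287]
 [ 0.0269  0.042  -0.0056]]
(61, 50, 3)
```

View pics/f.png

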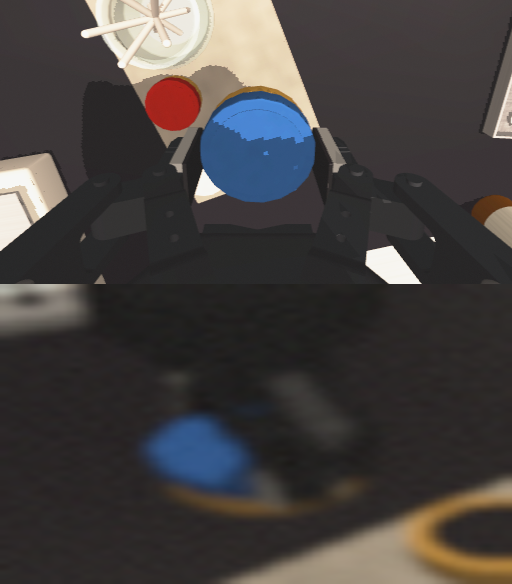

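Tin held level, centred within 1 mm; its top lies 10 mm ahead of the TCP. Carrying it to beside the case for a close measurement.

```bash
python3 -m pendant '[{"ax":0,"ay":0,"az":3,"dx":0,"dy":-0.01,"dz":0,"gripper":0.4},{"ax":0,"ay":0,"az":8,"dx":-0.0025,"dy":-0.024,"dz":0,"gripper":0.4},{"ax":0,"ay":0,"az":8,"dx":-0.0025,"dy":-0.024,"dz":0,"gripper":0.4},{"ax":0,"ay":0,"az":8,"dx":-0.0025,"dy":-0.024,"dz":0,"gripper":0.4},{"ax":0,"ay":0,"az":8,"dx":-0.0025,"dy":-0.024,"dz":0,"gripper":0.4},{"ax":0,"ay":0,"az":8,"dx":-0.0025,"dy":-0.024,"dz":0,"gripper":0.4},{"ax":0,"ay":0,"az":8,"dx":-0.0025,"dy":-0.024,"dz":0,"gripper":0.4},{"ax":0,"ay":0,"az":8,"dx":-0.0025,"dy":-0.024,"dz":0,"gripper":0.4},{"ax":0,"ay":0,"az":8,"dx":-0.0025,"dy":-0.024,"dz":0,"gripper":0.4},{"ax":0,"ay":0,"az":8,"dx":-0.0025,"dy":-0.024,"dz":0,"gripper":0.4},{"ax":0,"ay":0,"az":8,"dx":-0.0025,"dy":-0.024,"dz":0,"gripper":0.4},{"ax":0,"ay":0,"az":4,"dx":0,"dy":-0.008,"dz":0,"gripper":0.4}]'
python3 -m pendant '[{"ax":0,"ay":0,"az":0,"dx":0,"dy":0,"dz":0,"gripper":0.4},{"ax":0,"ay":0,"az":0,"dx":0,"dy":0,"dz":0,"gripper":0.4}]'
python3 - <<'E'
from h import *
st()
s,p,P,T,b,br=tin(); cv2.imwrite('pics/g.png',p); np.savez('g',p=p,P=P,T=T)
M=R.from_quat(s['eef_rot']).as_matrix();print('tool x az',np.degrees(np.arctan2(M[1,0],M[0,0])))
E
```

```text
clock: 5.1
ee_pos: [0.5358, -0.3084, 0.2031]
eef_rot: [0.698, -0.113, 0.111, -0.698]
ft_force: [-0.3, -0.8, -0.3]
grip_width: 0.0561
clock: 5.3
ee_pos: [0.537, -0.305, 0.2036]
eef_rot: [-0.698, 0.114, -0.113, 0.698]
ft_force: [-0.6, 0.8, -0.3]
grip_width: 0.0561
clock 5.3
ee_pos [ 0.537  -0.305   0.2036]
eef_rot [-0.6975  0.114  -0.1133  0.6983]
ft_force [-0.6492  0.8257 -0.3325]
grip_width 0.0561
joints [ 0.5759  0.8399 -0.2405  1.3801  0.219   0.949  -0.0385]
tool x az -18.49931835483257
```

View pics/g.png

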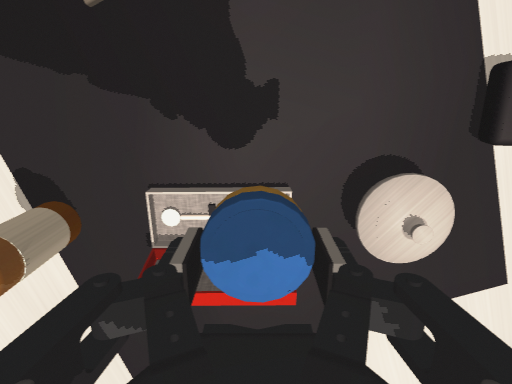

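The wrist view shows the base rim's +y edge (147..292,188), spoon at left, tin above the bay, dish right, bottle left.

```bash
python3 - <<'E'
from h import *
z=np.load('g.npz');p,P=z['p'],z['P']
X,Y,Z=P[...,0],P[...,1],P[...,2]
yaw=np.radians(-18.2);O=np.array([.477,-.347])
D=P[...,:2]-O;u=D[...,0]*np.cos(yaw)+D[...,1]*np.sin(yaw);v=-D[...,0]*np.sin(yaw)+D[...,1]*np.cos(yaw)
print('counter z',np.nanmedian(Z[100:160,300:340]))
m=(abs(u)<.1)&(abs(v)<.07)&(Z>.013)&(Z<.022)
print(m.sum(),'u',np.percentile(u[m],[.5,1,2,98,99,99.5]).round(4),'v',np.percentile(v[m],[1,98,99,99.5]).round(4),'z',np.median(Z[m]))
# +y rim outer edge per u
for a in np.arange(-.075,.08,.015):
    g=m&(abs(u-a)<.006)&(v>.02)
    if g.sum()>3: print(round(a,3),g.sum(),np.percentile(v[g],[2,50,98]).round(4))
for a in np.arange(-.03,.035,.01):
    g=m&(abs(v-a)<.005); l=g&(u<-.06);h=g&(u>.06)
    print('v',round(a,3),'uL',np.percentile(u[l],[2,98]).round(4) if l.sum()>3 else'','uR',np.percentile(u[h],[2,98]).round(4) if h.sum()>3 else'')
E
```

```text
counter z 0.00034495571405701586
670 u [-0.0798 -0.0797 -0.0796  0.0782  0.0793  0.0794] v [-0.0492  0.0334  0.0335  0.0336] z 0.016743831985341934
-0.075 61 [0.0209 0.0304 0.0334]
-0.06 32 [0.0311 0.0326 0.0333]
-0.045 32 [0.0311 0.0324 0.0332]
-0.03 34 [0.031  0.0324 0.0334]
-0.015 35 [0.031  0.0325 0.0336]
0.0 33 [0.0308 0.0323 0.0335]
0.015 18 [0.0309 0.0327 0.0333]
0.075 45 [0.0267 0.032  0.0335]
v -0.03 uL [-0.0794 -0.0622] uR 
v -0.02 uL [-0.0795 -0.077 ] uR 
v -0.01 uL [-0.0797 -0.0769] uR 
v 0.0 uL [-0.0799 -0.0769] uR 
v 0.01 uL [-0.0798 -0.0772] uR 
v 0.02 uL [-0.0798 -0.0769] uR 
v 0.03 uL [-0.0794 -0.0607] uR [0.0682 0.0796]
```

```bash
python3 -m pendant '[{"ax":0,"ay":0,"az":0,"dx":-0.009,"dy":-0.026,"dz":0,"gripper":0.4},{"ax":0,"ay":0,"az":0,"dx":-0.01,"dy":-0.030,"dz":0,"gripper":0.4},{"ax":0,"ay":0,"az":0,"dx":0,"dy":0,"dz":-0.04,"gripper":0.4},{"ax":0,"ay":0,"az":0,"dx":0,"dy":0,"dz":-0.045,"gripper":0.4},{"ax":0,"ay":0,"az":0,"dx":0,"dy":0,"dz":-0.04,"gripper":0.4},{"ax":0,"ay":0,"az":0,"dx":0,"dy":0,"dz":0,"gripper":0.4},{"ax":0,"ay":0,"az":0,"dx":0,"dy":0,"dz":0,"gripper":0.4},{"ax":0,"ay":0,"az":0,"dx":0,"dy":0,"dz":0,"gripper":0.4}]'
python3 - <<'E'
from h import *
s,p,P,T,b,br=tin(); cv2.imwrite('pics/h.png',p)
print(s['ee_pos'])
q=P[b];lo,hi=np.percentile(q,[1,99],axis=0);print('tin',lo,hi)
yaw=np.radians(-18.2);O=np.array([.477,-.347])
def uv(A):
    D=A[...,:2]-O;return D[...,0]*np.cos(yaw)+D[...,1]*np.sin(yaw),-D[...,0]*np.sin(yaw)+D[...,1]*np.cos(yaw)
u,v=uv(q);print('tin u',np.percentile(u,[.5,99.5]),np.percentile(u,[.5,99.5]).mean(),'v',np.percentile(v,[.5,99.5]),np.percentile(v,[.5,99.5]).mean())
u,v=uv(P);Z=P[...,2];m=(abs(u)<.1)&(abs(v)<.045)&(Z>.013)&(Z<.021)
g=m&(v>.025);print('rim v',np.percentile(v[g],[2,98]),'u',np.percentile(u[m],[.5,99.5]))
E
```

```text
clock: 6.15
ee_pos: [0.5192, -0.3619, 0.0817]
eef_rot: [0.698, -0.112, 0.114, -0.698]
ft_force: [-0.3, -0.7, 0.1]
grip_width: 0.0561
[ 0.51921786 -0.36193158  0.08166273]
tin [ 0.49139825 -0.38882891  0.06229078] [ 0.54455412 -0.33459392  0.07266734]
tin u [0.01622169 0.07086019] 0.04354094287198283 v [-0.02930188  0.0262137 ] -0.0015440910498125647
rim v [0.02663159 0.03336262] u [-0.07999581  0.07982928]
```

```bash
python3 -m pendant '[{"ax":0,"ay":0,"az":0,"dx":0.001,"dy":0.001,"dz":-0.015,"gripper":0.4},{"ax":0,"ay":0,"az":0,"dx":0,"dy":0,"dz":-0.015,"gripper":0.4},{"ax":0,"ay":0,"az":0,"dx":0,"dy":0,"dz":-0.008,"gripper":0.4},{"ax":0,"ay":0,"az":0,"dx":0,"dy":0,"dz":-0.004,"gripper":0.4},{"ax":0,"ay":0,"az":0,"dx":0,"dy":0,"dz":0,"gripper":0.4},{"ax":0,"ay":0,"az":0,"dx":0,"dy":0,"dz":0,"gripper":0.4}]'
```

```text
clock: 6.8
ee_pos: [0.5187, -0.3604, 0.0378]
eef_rot: [-0.698, 0.114, -0.112, 0.698]
ft_force: [-7.7, 4.9, 23.0]
grip_width: 0.0563
```

```bash
python3 -m pendant '[{"ax":0,"ay":0,"az":0,"dx":0,"dy":0,"dz":0.001,"gripper":0.4},{"ax":0,"ay":0,"az":0,"dx":0,"dy":0,"dz":0,"gripper":0.82},{"ax":0,"ay":0,"az":0,"dx":0,"dy":0,"dz":0,"gripper":0.82},{"ax":0,"ay":0,"az":0,"dx":0,"dy":0,"dz":0,"gripper":0.82},{"ax":0,"ay":0,"az":0,"dx":0,"dy":0,"dz":0.02,"gripper":0.82},{"ax":0,"ay":0,"az":0,"dx":0,"dy":0,"dz":0.03,"gripper":0.82},{"ax":0,"ay":0,"az":0,"dx":0.01,"dy":0.02,"dz":0.04,"gripper":0.82},{"ax":0,"ay":0,"az":0,"dx":0.01,"dy":0.03,"dz":0.04,"gripper":0.82},{"ax":0,"ay":0,"az":0,"dx":0,"dy":0.01,"dz":0.02,"gripper":0.82},{"ax":0,"ay":0,"az":0,"dx":0,"dy":0,"dz":0,"gripper":0.82},{"ax":0,"ay":0,"az":0,"dx":0,"dy":0,"dz":0,"gripper":0.82}]'
cat >> h.py <<'E'
def uv(A,O=(.477,-.347),yaw=-18.2):
    y=np.radians(yaw);D=A[...,:2]-np.array(O);return D[...,0]*np.cos(y)+D[...,1]*np.sin(y),-D[...,0]*np.sin(y)+D[...,1]*np.cos(y)
E
python3 - <<'E'
from h import *
s=r.read_state();print(s['ee_pos'],s['ft_force'])
p,P=cloud('wrist');cv2.imwrite('pics/i.png',p)
hsv=cv2.cvtColor(p,cv2.COLOR_BGR2HSV).astype(int)
u,v=uv(P);Z=P[...,2]
b=(hsv[...,0]>95)&(hsv[...,0]<125)&(hsv[...,1]>100)&(abs(u)<.1)&(abs(v)<.06)&(Z>.024)
q=np.stack([u[b],v[b]],-1)*1000;print(b.sum(),cv2.minEnclosingCircle(q.astype(np.float32)),np.percentile(q,[.5,99.5],axis=0),np.percentile(Z[b],[2,50,98]))
m=(abs(u)<.1)&(abs(v)<.045)&(Z>.013)&(Z<.020)
g=m&(v>.025);print('rim v',np.percentile(v[g],[2,98]),'u',np.percentile(u[m],[.5,99.5]))
red=((hsv[...,0]<8)|(hsv[...,0]>172))&(hsv[...,1]>120)&(abs(u)<.1)&(abs(v)<.1)
for a in(.02,.04,.06,.08):
    g=red&(abs(Z-a)<.008);print(a,g.sum(),np.percentile(v[g],[2,50,98]).round(4) if g.sum()>3 else '')
E
```

```text
clock: 7.9
ee_pos: [0.5388, -0.3016, 0.1873]
eef_rot: [0.698, -0.113, 0.113, -0.698]
ft_force: [-0.1, -0.3, -0.9]
grip_width: 0.0698
[ 0.53881896 -0.30155649  0.18732683] [-0.12319978 -0.32420193 -0.86009173]
2197 ((43.29115676879883, -0.8470168113708496), 29.08977508544922) [[ 16.06986018 -28.1153332 ]
 [ 70.01726265  27.13365128]] [0.02686944 0.02912002 0.03047062]
rim v [0.02593445 0.03352866] u [-0.07983028  0.07994789]
0.02 1152 [-0.0498 -0.0424 -0.0351]
0.04 69 [-0.0547 -0.0465 -0.0379]
0.06 106 [-0.0586 -0.0554 -0.0415]
0.08 1810 [-0.0636 -0.0535 -0.0462]
```

View pics/i.png

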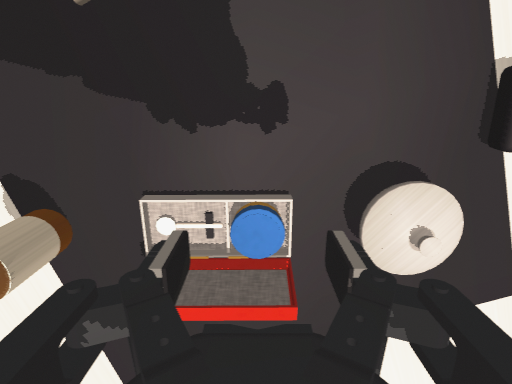

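The tin stands in the bay (258,232), about 1 mm off the nest; the lid is still open at the bottom of the picture. Moving behind the lid with shut fingers.

```bash
python3 -m pendant '[{"ax":0,"ay":0,"az":0,"dx":-0.014,"dy":-0.018,"dz":0.01,"gripper":0},{"ax":0,"ay":0,"az":0,"dx":-0.025,"dy":-0.035,"dz":0,"gripper":0},{"ax":0,"ay":0,"az":0,"dx":-0.025,"dy":-0.04,"dz":0,"gripper":0},{"ax":0,"ay":0,"az":0,"dx":-0.025,"dy":-0.035,"dz":0,"gripper":0},{"ax":0,"ay":0,"az":0,"dx":0,"dy":0,"dz":0,"gripper":0},{"ax":0,"ay":0,"az":0,"dx":0,"dy":0,"dz":0,"gripper":0},{"ax":0,"ay":0,"az":0,"dx":0,"dy":0,"dz":-0.03,"gripper":0},{"ax":0,"ay":0,"az":0,"dx":0,"dy":0,"dz":-0.04,"gripper":0},{"ax":0,"ay":0,"az":0,"dx":0,"dy":0,"dz":-0.035,"gripper":0},{"ax":0,"ay":0,"az":0,"dx":0,"dy":0,"dz":0,"gripper":0},{"ax":0,"ay":0,"az":0,"dx":0,"dy":0,"dz":0,"gripper":0}]'
```

```text
clock: 9.05
ee_pos: [0.4506, -0.4288, 0.093]
eef_rot: [-0.698, 0.113, -0.113, 0.698]
ft_force: [0.4, -0.2, 0.9]
grip_width: 0.0001
```

```bash
python3 -m pendant '[{"ax":0,"ay":0,"az":0,"dx":0.003,"dy":0.009,"dz":0,"gripper":0},{"ax":0,"ay":0,"az":0,"dx":0.002,"dy":0.006,"dz":0,"gripper":0},{"ax":0,"ay":0,"az":0,"dx":0.002,"dy":0.006,"dz":0,"gripper":0},{"ax":0,"ay":0,"az":0,"dx":0.003,"dy":0.009,"dz":0,"gripper":0},{"ax":0,"ay":0,"az":0,"dx":0.003,"dy":0.009,"dz":0,"gripper":0},{"ax":0,"ay":0,"az":0,"dx":0.003,"dy":0.009,"dz":0,"gripper":0},{"ax":0,"ay":0,"az":0,"dx":0.003,"dy":0.009,"dz":0,"gripper":0},{"ax":0,"ay":0,"az":0,"dx":0.003,"dy":0.009,"dz":0,"gripper":0},{"ax":0,"ay":0,"az":0,"dx":0.003,"dy":0.009,"dz":0,"gripper":0},{"ax":0,"ay":0,"az":0,"dx":0.003,"dy":0.009,"dz":0,"gripper":0},{"ax":0,"ay":0,"az":0,"dx":0,"dy":0,"dz":0,"gripper":0}]'
cat >> h.py <<'E'
def case(name='wrist'):
    p,P=cloud(name)
    hsv=cv2.cvtColor(p,cv2.COLOR_BGR2HSV).astype(int);u,v=uv(P);Z=P[...,2]
    red=((hsv[...,0]<8)|(hsv[...,0]>172))&(hsv[...,1]>120)&(abs(u)<.13)&(abs(v)<.13)&(Z<.12)
    q=np.stack([u,v,Z],-1)[red]
    rc=cv2.minAreaRect((P[red][:,:2]*1000).astype(np.float32))
    print('red uvz',red.sum(),np.percentile(q,[1,50,99],axis=0).round(4).tolist(),'rect',np.round(rc[0],1),np.round(rc[1],1),round(rc[2],1))
    for a in np.arange(-.055,.05,.015):
        g=abs(q[:,1]-a)<.006;print('  v',round(a,3),g.sum(),np.percentile(q[g,2],[5,50,95]).round(4) if g.sum()>3 else '')
    return p,P,red
E
python3 - <<'E'
from h import *
print('top');case('top');print('scene');case('scene')
E
```

```text
clock: 10.15
ee_pos: [0.4787, -0.3437, 0.0925]
eef_rot: [-0.698, 0.112, -0.112, 0.698]
ft_force: [-0.3, -0.2, 0.1]
grip_width: -0.0002
top
red uvz 271 [[-0.0777, -0.004, 0.0008], [-0.0274, 0.0162, 0.0623], [0.0971, 0.0232, 0.083]] rect [ 489.7 -341.1] [ 32.5 177.9] 74.2
  v -0.055 0 
  v -0.04 0 
  v -0.025 0 
  v -0.01 3 
  v 0.005 64 [0.0108 0.063  0.0687]
  v 0.02 172 [0.0531 0.0614 0.0724]
  v 0.035 0 
  v 0.05 0 
scene
red uvz 397 [[-0.0885, -0.0801, -0.0038], [-0.0108, 0.0143, 0.0579], [0.0797, 0.0256, 0.0776]] rect [ 461.4 -370.2] [109.6 175.7] 72.0
  v -0.055 3 
  v -0.04 14 [0.0289 0.0319 0.0339]
  v -0.025 25 [0.0361 0.041  0.0445]
  v -0.01 33 [0.0478 0.0522 0.054 ]
  v 0.005 35 [0.0563 0.061  0.0718]
  v 0.02 199 [0.0544 0.0609 0.0677]
  v 0.035 0 
  v 0.05 0
```

```bash
python3 -m pendant '[{"ax":0,"ay":0,"az":0,"dx":0,"dy":0,"dz":0.015,"gripper":0},{"ax":0,"ay":0,"az":0,"dx":0.005,"dy":0.017,"dz":0.005,"gripper":0},{"ax":0,"ay":0,"az":0,"dx":0,"dy":0,"dz":-0.014,"gripper":0},{"ax":0,"ay":0,"az":0,"dx":0,"dy":0,"dz":-0.01,"gripper":0},{"ax":0,"ay":0,"az":0,"dx":0,"dy":0,"dz":-0.01,"gripper":0},{"ax":0,"ay":0,"az":0,"dx":0,"dy":0,"dz":-0.008,"gripper":0},{"ax":0,"ay":0,"az":0,"dx":0,"dy":0,"dz":-0.006,"gripper":0},{"ax":0,"ay":0,"az":0,"dx":0,"dy":0,"dz":-0.004,"gripper":0},{"ax":0,"ay":0,"az":0,"dx":0,"dy":0,"dz":-0.002,"gripper":0},{"ax":0,"ay":0,"az":0,"dx":0,"dy":0,"dz":0,"gripper":0}]'
```

```text
clock: 11.25
ee_pos: [0.4827, -0.3285, 0.059]
eef_rot: [0.698, -0.113, 0.113, -0.698]
ft_force: [-2.8, 2.8, 9.8]
grip_width: -0.0002
```

```bash
python3 -m pendant '[{"ax":0,"ay":0,"az":0,"dx":0,"dy":0,"dz":-0.001,"gripper":0},{"ax":0,"ay":0,"az":0,"dx":0,"dy":0,"dz":0,"gripper":0},{"ax":0,"ay":0,"az":0,"dx":0,"dy":0,"dz":0.03,"gripper":0},{"ax":0,"ay":0,"az":0,"dx":0,"dy":0,"dz":0.04,"gripper":0},{"ax":0,"ay":0,"az":-8,"dx":-0.003,"dy":-0.01,"dz":0.03,"gripper":1},{"ax":0,"ay":0,"az":-8,"dx":-0.003,"dy":-0.01,"dz":0.03,"gripper":1},{"ax":0,"ay":0,"az":-8,"dx":0,"dy":0,"dz":0.02,"gripper":1},{"ax":0,"ay":0,"az":-8,"dx":0,"dy":0,"dz":0,"gripper":1},{"ax":0,"ay":0,"az":-8,"dx":0,"dy":0,"dz":0,"gripper":1},{"ax":0,"ay":0,"az":-8,"dx":0,"dy":0,"dz":0,"gripper":1},{"ax":0,"ay":0,"az":-8,"dx":0,"dy":0,"dz":0,"gripper":1},{"ax":0,"ay":0,"az":-8,"dx":0,"dy":0,"dz":0,"gripper":1}]'
python3 -m pendant '[{"ax":0,"ay":0,"az":-8,"dx":0,"dy":0,"dz":0,"gripper":1},{"ax":0,"ay":0,"az":-8,"dx":0,"dy":0,"dz":0,"gripper":1},{"ax":0,"ay":0,"az":-8,"dx":0,"dy":0,"dz":0,"gripper":1},{"ax":0,"ay":0,"az":-2,"dx":0,"dy":0,"dz":0,"gripper":1},{"ax":0,"ay":0,"az":0,"dx":0,"dy":0,"dz":0,"gripper":1}]'
python3 - <<'E'
from h import *
st();M=R.from_quat(r.read_state()['eef_rot']).as_matrix();print('tool x az',np.degrees(np.arctan2(M[1,0],M[0,0])))
p,P,red=case();cv2.imwrite('pics/j.png',p);case('top')
E
```

```text
clock: 12.45
ee_pos: [0.4769, -0.3485, 0.2076]
eef_rot: [0.531, -0.467, 0.467, -0.531]
ft_force: [-1.0, -0.7, -0.6]
grip_width: 0.0852
clock: 12.95
ee_pos: [0.477, -0.3483, 0.2075]
eef_rot: [0.414, -0.573, 0.573, -0.414]
ft_force: [0.4, -0.0, 0.1]
grip_width: 0.0853
clock 12.95
ee_pos [ 0.477  -0.3483  0.2075]
eef_rot [ 0.4144 -0.573   0.573  -0.4143]
ft_force [ 0.4102 -0.0163  0.1128]
grip_width 0.0853
joints [ 0.4679  0.8017  0.2245  1.4944 -0.2107  0.8693 -1.1269]
tool x az -108.25461428865275
red uvz 8616 [[-0.0791, -0.0342, -0.0001], [-0.0004, -0.0004, 0.0338], [0.0787, 0.0368, 0.0354]] rect [ 468.2 -344.8] [ 76.5 179.1] 71.8
  v -0.055 0 
  v -0.04 119 [-0.0002  0.0336  0.0345]
  v -0.025 1759 [0.0326 0.0338 0.0349]
  v -0.01 1348 [0.0326 0.0338 0.0349]
  v 0.005 1217 [0.0325 0.0338 0.0349]
  v 0.02 1674 [0.0325 0.0337 0.0349]
  v 0.035 656 [-0.0004  0.0334  0.0347]
  v 0.05 0 
red uvz 55 [[0.0129, -0.0131, -0.0038], [0.0337, 0.0203, 0.0336], [0.0932, 0.0348, 0.0423]] rect [ 539.  -346.9] [41.  87.9] 50.7
  v -0.055 0 
  v -0.04 0 
  v -0.025 0 
  v -0.01 6 [-0.005   0.0002  0.0349]
  v 0.005 5 [0.0332 0.0355 0.0367]
  v 0.02 19 [0.0023 0.034  0.039 ]
  v 0.035 15 [0.0139 0.0344 0.0396]
  v 0.05 0
```

View pics/j.png

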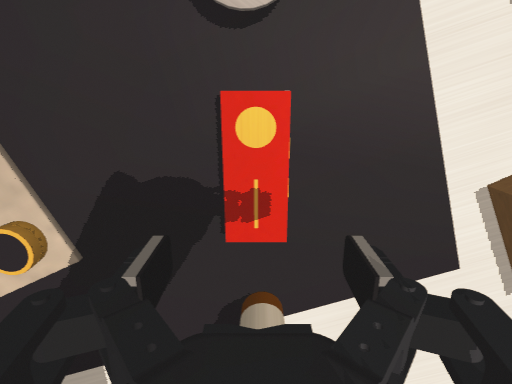

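Lid is flat at 34 mm over its whole face (case spans (220,91)-(290,242)), so it is shut; the case hasn't moved. Now a tilted side grasp.

```bash
python3 -m pendant '[{"ax":2.35,"ay":7.1,"az":0,"dx":0,"dy":0.0005,"dz":0,"gripper":1},{"ax":2.35,"ay":7.1,"az":0,"dx":0,"dy":0.0005,"dz":0,"gripper":1},{"ax":2.35,"ay":7.1,"az":0,"dx":0,"dy":0,"dz":-0.02,"gripper":1},{"ax":2.35,"ay":7.1,"az":0,"dx":0,"dy":0,"dz":-0.035,"gripper":1},{"ax":0,"ay":0,"az":0,"dx":0,"dy":0,"dz":-0.035,"gripper":1},{"ax":0,"ay":0,"az":0,"dx":0,"dy":0,"dz":-0.03,"gripper":1},{"ax":0,"ay":0,"az":0,"dx":0,"dy":0,"dz":0,"gripper":1},{"ax":0,"ay":0,"az":0,"dx":0,"dy":0,"dz":0,"gripper":1}]'
python3 - <<'E'
from h import *
st();M=R.from_quat(r.read_state()['eef_rot']).as_matrix();print(M.round(3));print(uv(np.array(r.read_state()['ee_pos'])))
E
```

```text
clock: 13.85
ee_pos: [0.477, -0.3477, 0.0885]
eef_rot: [-0.507, 0.702, -0.406, 0.293]
ft_force: [0.4, 0.2, 0.5]
grip_width: 0.0852
clock 13.85
ee_pos [ 0.477  -0.3477  0.0885]
eef_rot [-0.5068  0.7017 -0.4061  0.2932]
ft_force [0.3531 0.1869 0.4641]
grip_width 0.0852
joints [ 0.4353  1.2243  0.2824  0.9718 -0.126   1.4724 -1.2428]
[[-0.314 -0.473  0.823]
 [-0.949  0.157 -0.273]
 [ 0.    -0.867 -0.498]]
(np.float64(0.000207526508067673), np.float64(-0.0006698826288061938))
```

```bash
python3 -m pendant '[{"ax":0,"ay":0,"az":0,"dx":0,"dy":0,"dz":-0.025,"gripper":1},{"ax":0,"ay":0,"az":0,"dx":0,"dy":0,"dz":-0.025,"gripper":1},{"ax":0,"ay":0,"az":0,"dx":0,"dy":0,"dz":-0.01,"gripper":1},{"ax":0,"ay":0,"az":0,"dx":0,"dy":0,"dz":-0.002,"gripper":1},{"ax":0,"ay":0,"az":0,"dx":0,"dy":0,"dz":0,"gripper":0.5},{"ax":0,"ay":0,"az":0,"dx":0,"dy":0,"dz":0,"gripper":0.5},{"ax":0,"ay":0,"az":0,"dx":0,"dy":0,"dz":0,"gripper":0.5},{"ax":0,"ay":0,"az":0,"dx":0,"dy":0,"dz":0,"gripper":0.5},{"ax":0,"ay":0,"az":0,"dx":0,"dy":0,"dz":0,"gripper":0.5}]' 100
```

```text
clock: 14.75
ee_pos: [0.4779, -0.3478, 0.0277]
eef_rot: [-0.506, 0.701, -0.407, 0.293]
ft_force: [2.5, -0.2, 11.5]
grip_width: 0.0654
```

```bash
python3 -m pendant '[{"ax":0,"ay":0,"az":0,"dx":0,"dy":0,"dz":0.005,"gripper":0.5},{"ax":0,"ay":0,"az":0,"dx":0,"dy":0,"dz":0.015,"gripper":0.5},{"ax":0,"ay":0,"az":0,"dx":0,"dy":0,"dz":0.025,"gripper":0.5},{"ax":0,"ay":0,"az":0,"dx":0,"dy":0,"dz":0.03,"gripper":0.5},{"ax":0,"ay":0,"az":0,"dx":0,"dy":0,"dz":0.03,"gripper":0.5},{"ax":0,"ay":0,"az":0,"dx":0,"dy":0,"dz":0.03,"gripper":0.5},{"ax":0,"ay":0,"az":0,"dx":0,"dy":0,"dz":0.03,"gripper":0.5},{"ax":0,"ay":0,"az":0,"dx":0,"dy":0,"dz":0.025,"gripper":0.5},{"ax":0,"ay":0,"az":0,"dx":0,"dy":0,"dz":0.01,"gripper":0.5},{"ax":0,"ay":0,"az":0,"dx":0,"dy":0,"dz":0,"gripper":0.5}]'
cat >> h.py <<'E'
def held(show=None):
    s=r.read_state();p,P=cloud('wrist');M=R.from_quat(s['eef_rot']).as_matrix();T=(P-s['ee_pos'])@M
    hsv=cv2.cvtColor(p,cv2.COLOR_BGR2HSV).astype(int)
    red=((hsv[...,0]<8)|(hsv[...,0]>172))&(hsv[...,1]>120)&(abs(T[...,0])<.05)&(np.linalg.norm(T,axis=-1)<.13)
    q=P[red]; 
    if len(q)>50:
        c=np.median(q,0);k=q
        for _ in range(4):
            _,_,V=np.linalg.svd(k-k.mean(0),full_matrices=False);n=V[2];d=(q-k.mean(0))@n;k=q[abs(d)<.002]
        print('red',len(q),'inl',len(k),'normal world',n.round(3),'ctr',k.mean(0).round(4)); t=(k-s['ee_pos'])@M;print('tool ext',np.percentile(t,[1,99],axis=0).round(4).tolist())
    return s,p,P,T,red
E
python3 - <<'E'
from h import *
st();s,p,P,T,red=held();cv2.imwrite('pics/k.png',p)
E
```

```text
clock: 15.75
ee_pos: [0.4771, -0.3475, 0.2268]
eef_rot: [-0.506, 0.701, -0.407, 0.293]
ft_force: [0.1, 0.3, -6.1]
grip_width: 0.0656
clock 15.75
ee_pos [ 0.4771 -0.3475  0.2268]
eef_rot [-0.5064  0.7014 -0.407   0.2931]
ft_force [ 0.1186  0.3214 -6.0934]
grip_width 0.0656
joints [ 0.4356  1.07    0.3043  0.8693 -0.1033  1.7244 -1.2281]
red 38555 inl 31074 normal world [0.003 0.    1.   ] ctr [ 0.5125 -0.3603  0.2327]
tool ext [[-0.0319, -0.0442, -0.0525], [0.0338, 0.023, 0.0657]]
```

Held level, lid flat. Carrying it over to the scale at height while yawing.

```bash
python3 -m pendant '[{"ax":0,"ay":0,"az":1,"dx":0,"dy":0.01,"dz":0.02,"gripper":0.5},{"ax":0,"ay":0,"az":2,"dx":0,"dy":0.025,"dz":0.02,"gripper":0.5},{"ax":0,"ay":0,"az":4,"dx":0,"dy":0.04,"dz":0.02,"gripper":0.5},{"ax":0,"ay":0,"az":4,"dx":0,"dy":0.04,"dz":0,"gripper":0.5},{"ax":0,"ay":0,"az":4,"dx":0,"dy":0.04,"dz":0,"gripper":0.5},{"ax":0,"ay":0,"az":4,"dx":0,"dy":0.04,"dz":0,"gripper":0.5},{"ax":0,"ay":0,"az":4,"dx":0,"dy":0.04,"dz":0,"gripper":0.5},{"ax":0,"ay":0,"az":4,"dx":0,"dy":0.04,"dz":0,"gripper":0.5},{"ax":0,"ay":0,"az":4,"dx":0,"dy":0.04,"dz":0,"gripper":0.5},{"ax":0,"ay":0,"az":4,"dx":0,"dy":0.04,"dz":0,"gripper":0.5},{"ax":0,"ay":0,"az":3,"dx":0,"dy":0.03,"dz":0,"gripper":0.5},{"ax":0,"ay":0,"az":1,"dx":0,"dy":0.01,"dz":0,"gripper":0.5}]'
python3 -m pendant '[{"ax":0,"ay":0,"az":1,"dx":-0.002,"dy":0.01,"dz":0,"gripper":0.5},{"ax":0,"ay":0,"az":2,"dx":-0.005,"dy":0.03,"dz":0,"gripper":0.5},{"ax":0,"ay":0,"az":3,"dx":-0.005,"dy":0.04,"dz":0,"gripper":0.5},{"ax":0,"ay":0,"az":3,"dx":-0.005,"dy":0.04,"dz":0,"gripper":0.5},{"ax":0,"ay":0,"az":3,"dx":-0.005,"dy":0.04,"dz":0,"gripper":0.5},{"ax":0,"ay":0,"az":3,"dx":-0.005,"dy":0.04,"dz":0,"gripper":0.5},{"ax":0,"ay":0,"az":3,"dx":-0.005,"dy":0.04,"dz":0,"gripper":0.5},{"ax":0,"ay":0,"az":2,"dx":-0.005,"dy":0.03,"dz":0,"gripper":0.5},{"ax":0,"ay":0,"az":1,"dx":-0.005,"dy":0.02,"dz":0,"gripper":0.5},{"ax":0,"ay":0,"az":0,"dx":0,"dy":0.01,"dz":0,"gripper":0.5},{"ax":0,"ay":0,"az":0,"dx":0,"dy":0,"dz":0,"gripper":0.5}]'
python3 - <<'E'
from h import *
st();M=R.from_quat(r.read_state()['eef_rot']).as_matrix();print(M.round(3));held()
E
```

```text
clock: 17.0
ee_pos: [0.4764, 0.0512, 0.2843]
eef_rot: [0.713, -0.491, 0.283, -0.413]
ft_force: [0.8, -0.7, -5.2]
grip_width: 0.0654
clock: 18.1
ee_pos: [0.4349, 0.348, 0.2845]
eef_rot: [0.79, -0.355, 0.205, -0.456]
ft_force: [0.6, 0.2, -5.6]
grip_width: 0.0655
clock 18.1
ee_pos [0.4349 0.348  0.2845]
eef_rot [ 0.7901 -0.3546  0.2051 -0.4561]
ft_force [ 0.5687  0.1749 -5.6112]
grip_width 0.0655
joints [-0.7539  0.9455  0.0676  0.9374 -0.0416  1.7835 -1.5417]
[[ 0.664 -0.373  0.647]
 [-0.747 -0.333  0.575]
 [ 0.001 -0.866 -0.5  ]]
red 38576 inl 31098 normal world [0.005 0.005 1.   ] ctr [0.4623 0.373  0.2903]
tool ext [[-0.0335, -0.044, -0.0529], [0.0324, 0.0231, 0.0653]]
```

```bash
python3 -m pendant '[{"ax":2,"ay":-2.25,"az":0,"dx":0,"dy":0,"dz":0,"gripper":0.5},{"ax":4.5,"ay":-5.06,"az":0,"dx":0,"dy":0,"dz":0,"gripper":0.5},{"ax":5.4,"ay":-6.07,"az":0,"dx":0,"dy":0,"dz":0,"gripper":0.5},{"ax":5.4,"ay":-6.07,"az":0,"dx":0,"dy":0,"dz":0,"gripper":0.5},{"ax":5.4,"ay":-6.07,"az":0,"dx":0,"dy":0,"dz":0,"gripper":0.5},{"ax":5.4,"ay":-6.07,"az":0,"dx":0,"dy":0,"dz":0,"gripper":0.5},{"ax":5.4,"ay":-6.07,"az":0,"dx":0,"dy":0,"dz":0,"gripper":0.5},{"ax":5.4,"ay":-6.07,"az":0,"dx":0,"dy":0,"dz":0,"gripper":0.5},{"ax":5.4,"ay":-6.07,"az":0,"dx":0,"dy":0,"dz":0,"gripper":0.5},{"ax":5.4,"ay":-6.07,"az":0,"dx":0,"dy":0,"dz":0,"gripper":0.5},{"ax":5.4,"ay":-6.07,"az":0,"dx":0,"dy":0,"dz":0,"gripper":0.5},{"ax":4.6,"ay":-5.17,"az":0,"dx":0,"dy":0,"dz":0,"gripper":0.5}]'
python3 -m pendant '[{"ax":0,"ay":0,"az":0,"dx":0,"dy":0,"dz":0,"gripper":0.5},{"ax":0,"ay":0,"az":0,"dx":0,"dy":0,"dz":0,"gripper":0.5},{"ax":0,"ay":0,"az":0,"dx":0,"dy":0,"dz":0,"gripper":0.5}]'
python3 - <<'E'
from h import *
st();M=R.from_quat(r.read_state()['eef_rot']).as_matrix();print(M.round(3));held()
E
```

```text
clock: 19.35
ee_pos: [0.4771, 0.3718, 0.3858]
eef_rot: [-0.35, 0.16, -0.373, 0.844]
ft_force: [0.3, 0.3, -5.7]
grip_width: 0.0656
clock: 19.65
ee_pos: [0.4761, 0.3725, 0.3831]
eef_rot: [-0.352, 0.161, -0.372, 0.844]
ft_force: [-0.8, 0.2, -5.7]
grip_width: 0.0657
clock 19.65
ee_pos [0.4761 0.3725 0.3831]
eef_rot [-0.3518  0.1607 -0.3721  0.8438]
ft_force [-0.7633  0.1662 -5.6547]
grip_width 0.0657
joints [-6.6000e-01  3.9870e-01 -6.4400e-02  1.9662e+00 -5.1870e-01  1.2000e-03
 -1.0291e+00]
[[ 0.671  0.515  0.533]
 [-0.741  0.475  0.474]
 [-0.009 -0.713  0.701]]
red 38558 inl 30984 normal world [-0.711 -0.648  0.274] ctr [0.4782 0.3745 0.4218]
tool ext [[-0.0334, -0.046, -0.0525], [0.0324, 0.0209, 0.0651]]
```

The wrist hit joint 6's lower limit (0), leaving the case 16° short of upright. I'll fit a kinematic model from the logged readings to plan the rest.

```bash
cat > kin.py <<'E'
import numpy as np, itertools
from scipy.optimize import least_squares
from scipy.spatial.transform import Rotation as R
D=[([1.1344,.7071,-.0276,1.485,.022,.9509,-.0755],[.221,-.5306,.2558],[-.5881,.3926,-.3919,.5885]),
([-.0094,.6595,.2674,1.6473,-.216,.8646,-1.4895],[.5222,-.1023,.2557],[-.4296,.562,-.561,.4299]),
([.5759,.8399,-.2405,1.3801,.219,.949,-.0385],[.537,-.305,.2036],[-.6975,.114,-.1133,.6983]),
([.4679,.8017,.2245,1.4944,-.2107,.8693,-1.1269],[.477,-.3483,.2075],[.4144,-.573,.573,-.4143]),
([.4353,1.2243,.2824,.9718,-.126,1.4724,-1.2428],[.477,-.3477,.0885],[-.5068,.7017,-.4061,.2932]),
([.4356,1.07,.3043,.8693,-.1033,1.7244,-1.2281],[.4771,-.3475,.2268],[-.5064,.7014,-.407,.2931]),
([-.7539,.9455,.0676,.9374,-.0416,1.7835,-1.5417],[.4349,.348,.2845],[.7901,-.3546,.2051,-.4561]),
([-.66,.3987,-.0644,1.9662,-.5187,.0012,-1.0291],[.4761,.3725,.3831],[-.3518,.1607,-.3721,.8438])]
T0=R.from_matrix([[1,0,0],[0,0,-1],[0,1,0]]) # placeholder
def fk(q,L,s,Rt):
    h,L1,e1,L2,e2,L3,e3=L
    A=R.from_euler('z',s[0]*q[0])*R.from_euler('y',q[1]); p=np.array([0,0,h])+0.
    p=p+A.apply([0,0,L1]); A=A*R.from_euler('z',s[1]*q[2]); p=p+A.apply([e1,0,0])
    A=A*R.from_euler('y',q[3]); p=p+A.apply([e2,0,L2]); A=A*R.from_euler('z',s[2]*q[4])
    A=A*R.from_euler('y',q[5]); p=p+A.apply([e3,0,0]); A=A*R.from_euler('z',s[3]*q[6]); p=p+A.apply([0,0,L3])
    return p,A*Rt
def fit():
    best=None
    for s in itertools.product([1,-1],repeat=4):
        A=[fk(q,[0]*7,s,R.identity())[1] for q,_,_ in D]
        Rts=R.concatenate([a.inv()*R.from_quat(o) for a,(_,_,o) in zip(A,D)]);Rt=Rts.mean();er=(Rt.inv()*Rts).magnitude().max()
        if best is None or er<best[0]: best=(er,s,Rt)
    er,s,Rt=best
    f=lambda L:np.concatenate([fk(q,L,s,Rt)[0]-p for q,p,_ in D]+[1e-3*np.array([L[2],L[4],L[6]])])
    o=least_squares(f,[.35,.4,0,.4,0,.25,0]);return s,Rt,o.x,er,abs(o.fun).max()
S,RT,L,er,pe=fit()
LO=np.array([-2.71,-.32,-1.57,0,-1.46,0,-2.83]);HI=np.array([2.71,2.16,1.52,2.45,4.6,2.02,2.83])
def ik(p,Rg,q0):
    def f(q):
        a,B=fk(q,L,S,RT);return np.r_[(a-p)*10,(Rg.inv()*B).as_rotvec()*3,1e-3*(q-q0)]
    o=least_squares(f,np.clip(q0,LO+1e-6,HI-1e-6),bounds=(LO,HI));a,B=fk(o.x,L,S,RT)
    return o.x,np.linalg.norm(a-p),(Rg.inv()*B).magnitude()
if __name__=='__main__':
    print(S,L.round(4),'rot err',er,'pos err',pe)
    az0=np.radians(-48.4)
    def tool(az,alpha): # radial azimuth az, alpha fwd tilt; tool x = az-90deg
        t=np.radians(az);x=np.array([np.sin(t),-np.cos(t),0]);rad=np.array([np.cos(t),np.sin(t),0]);a=np.radians(alpha)
        y=np.sin(a)*rad-np.cos(a)*np.array([0,0,1]);return R.from_matrix(np.c_[x,y,np.cross(x,y)])
    qf=np.array([-.66,.4,-.06,1.9,2.6,.4,2.0]);qn=np.array(D[6][0])
    for rr in(.45,.5,.556,.6,.65,.7):
      for z in(.15,.25):
        for al in(-55,-35,45,60,75,90):
          out=[]
          for q0 in(qn,np.array([-.66,.4,-.06,1.9,0,.3,-1.5]),qf,np.array([-.66,.4,-.06,1.9,3.1,.6,1.6])):
            q,e,o=ik(np.array([rr*np.cos(.69),rr*np.sin(.69),z]),tool(39.5,al),q0)
            if e<.002 and o<.01: out.append('n' if q[4]<1.5 else 'f')
          print(rr,z,al,''.join(out),end=' | ')
        print()
E
python3 kin.py
```

```text
(-1, -1, -1, -1) [ 0.3982  0.4752 -0.0354  0.3378  0.0369  0.3035 -0.0441] rot err 0.00020576018770985263 pos err 0.042555919204557646
0.45 0.15 -55 nn | 0.45 0.15 -35 nn | 0.45 0.15 45 ff | 0.45 0.15 60  | 0.45 0.15 75  | 0.45 0.15 90 ff | 
0.45 0.25 -55 nn | 0.45 0.25 -35 nn | 0.45 0.25 45 ff | 0.45 0.25 60  | 0.45 0.25 75  | 0.45 0.25 90  | 
0.5 0.15 -55 nn | 0.5 0.15 -35 nn | 0.5 0.15 45 ff | 0.5 0.15 60 ff | 0.5 0.15 75 ff | 0.5 0.15 90 ff | 
0.5 0.25 -55  | 0.5 0.25 -35 nn | 0.5 0.25 45 ff | 0.5 0.25 60 ff | 0.5 0.25 75  | 0.5 0.25 90 ff | 
0.556 0.15 -55  | 0.556 0.15 -35 nn | 0.556 0.15 45 ff | 0.556 0.15 60 ff | 0.556 0.15 75 ff | 0.556 0.15 90 ff | 
0.556 0.25 -55  | 0.556 0.25 -35 nn | 0.556 0.25 45 ff | 0.556 0.25 60 ff | 0.556 0.25 75 ff | 0.556 0.25 90 ff | 
0.6 0.15 -55  | 0.6 0.15 -35 nn | 0.6 0.15 45 ff | 0.6 0.15 60 ff | 0.6 0.15 75 ff | 0.6 0.15 90 ff | 
0.6 0.25 -55  | 0.6 0.25 -35 nn | 0.6 0.25 45 ff | 0.6 0.25 60 ff | 0.6 0.25 75 ff | 0.6 0.25 90 ff | 
0.65 0.15 -55  | 0.65 0.15 -35 nn | 0.65 0.15 45 ff | 0.65 0.15 60 ff | 0.65 0.15 75 ff | 0.65 0.15 90 ff | 
0.65 0.25 -55  | 0.65 0.25 -35  | 0.65 0.25 45 ff | 0.65 0.25 60 ff | 0.65 0.25 75 ff | 0.65 0.25 90 ff | 
0.7 0.15 -55  | 0.7 0.15 -35  | 0.7 0.15 45 ff | 0.7 0.15 60 ff | 0.7 0.15 75 ff | 0.7 0.15 90 ff | 
0.7 0.25 -55  | 0.7 0.25 -35  | 0.7 0.25 45 ff | 0.7 0.25 60 ff | 0.7 0.25 75 ff | 0.7 0.25 90 ff |
```

```bash
cat > kin2.py <<'E'
import numpy as np
from kin import D,S,RT,LO,HI
from scipy.optimize import least_squares
from scipy.spatial.transform import Rotation as R
seq='zyzyzyz';sg=[S[0],1,S[1],1,S[2],1,S[3]]
def frames(q):
    A=R.identity();F=[]
    for i in range(7): A=A*R.from_euler(seq[i],sg[i]*q[i]);F.append(A)
    return F
rows=[];rhs=[]
for q,p,_ in D:
    rows.append(np.hstack([np.eye(3)]+[f.as_matrix() for f in frames(q)]));rhs.append(p)
Am=np.vstack(rows);b=np.concatenate(rhs)
x0=np.zeros(24);x0[2]=.398;x0[8]=.475;x0[14]=.338;x0[23]=.303
lam=2e-3
X=x0+np.linalg.lstsq(np.vstack([Am,lam*np.eye(24)]),np.r_[b-Am@x0,np.zeros(24)],rcond=None)[0]
def fk(q):
    F=frames(q);p=X[:3]+sum(f.apply(X[3+3*i:6+3*i]) for i,f in enumerate(F));return p,F[-1]*RT
def ik(p,Rg,q0):
    def f(q):
        a,B=fk(q);return np.r_[(a-p)*10,(Rg.inv()*B).as_rotvec()*3,2e-2*(q-q0)]
    o=least_squares(f,np.clip(q0,LO+1e-6,HI-1e-6),bounds=(LO,HI));a,B=fk(o.x)
    return o.x,np.linalg.norm(a-p),(Rg.inv()*B).magnitude()
def tool(az,al): # case-x azimuth az (tool x = az-90), al = tilt toward +case x
    t=np.radians(az);x=np.array([np.sin(t),-np.cos(t),0]);c=np.array([np.cos(t),np.sin(t),0]);a=np.radians(al)
    y=np.sin(a)*c-np.cos(a)*np.array([0,0,1]);return R.from_matrix(np.c_[x,y,np.cross(x,y)])
if __name__=='__main__':
    print(X.reshape(8,3).round(3),'err',abs(Am@X-b).max())
    q=np.array(D[6][0])
    def go(p,az,al):
        global q;q,e,o=ik(np.array(p),tool(az,al),q);print(np.round(p,3),round(az),al,q.round(2),'e',round(e,4),round(o,3))
    for az in np.linspace(41.6,129.6,6): go([.43,.35,.30],az,-30)
    for al in range(-15,61,15): go([.43,.35,.30],129.6,al)
    for z in(.25,.2,.145): go([.43,.35,z],129.6,60)
    for al in(30,0,-35): go([.43,.35,.3],129.6,al)
    for z in(.25,.185):go([.43,.35,z],129.6,-35)
    go([.43,.35,.25],129.6,-35)
    for al in(-10,15,40,55): go([.43,.35,.25],129.6,al)
    for z in(.2,.15,.1):go([.43,.35,z],129.6,55)
E
python3 kin2.py
```

```text
[[-0.    -0.     0.356]
 [-0.    -0.005 -0.042]
 [ 0.    -0.005  0.498]
 [-0.    -0.011  0.023]
 [-0.    -0.011  0.314]
 [-0.    -0.    -0.024]
 [ 0.    -0.    -0.01 ]
 [ 0.     0.     0.293]] err 7.122068775605728e-05
[0.43 0.35 0.3 ] 42 -30 [-0.76  0.93  0.07  0.92 -0.05  1.81 -1.55] e 0.0 0.0
[0.43 0.35 0.3 ] 59 -30 [-0.81  0.91  0.03  0.96  0.1   1.78 -1.33] e 0.0 0.0
[0.43 0.35 0.3 ] 77 -30 [-0.85  0.87 -0.02  1.05  0.25  1.69 -1.13] e 0.0 0.0
[0.43 0.35 0.3 ] 94 -30 [-0.88  0.82 -0.08  1.18  0.39  1.56 -0.96] e 0.0 0.0
[0.43 0.35 0.3 ] 112 -30 [-0.9   0.76 -0.14  1.33  0.52  1.41 -0.8 ] e 0.0 0.0
[0.43 0.35 0.3 ] 130 -30 [-0.89  0.7  -0.2   1.49  0.65  1.25 -0.66] e 0.0 0.0
[0.43 0.35 0.3 ] 130 -15 [-0.71  0.65 -0.32  1.49  0.49  1.15 -0.51] e 0.0 0.0
[0.43 0.35 0.3 ] 130 0 [-0.51  0.65 -0.46  1.48  0.31  1.08 -0.34] e 0.0 0.0
[0.43 0.35 0.3 ] 130 15 [-0.3   0.7  -0.61  1.48  0.13  1.04 -0.17] e 0.0 0.0
[0.43 0.35 0.3 ] 130 30 [-0.13  0.78 -0.76  1.47 -0.02  1.04 -0.02] e 0.0 0.0
[0.43 0.35 0.3 ] 130 45 [ 0.01  0.9  -0.9   1.46 -0.14  1.05  0.11] e 0.0 0.0
[0.43 0.35 0.3 ] 130 
[... 614 characters left out ...]
0.35  0.185] 130 -35 [-0.92  0.88 -0.2   1.61  0.82  1.11 -0.93] e 0.0 0.0
[0.43 0.35 0.25] 130 -35 [-0.91  0.78 -0.22  1.55  0.77  1.22 -0.83] e 0.0 0.0
[0.43 0.35 0.25] 130 -10 [-0.6   0.72 -0.45  1.56  0.54  1.03 -0.57] e 0.0 0.0
[0.43 0.35 0.25] 130 15 [-0.24  0.78 -0.74  1.55  0.3   0.94 -0.29] e 0.0 0.0
[0.43 0.35 0.25] 130 40 [ 0.03  0.98 -1.01  1.52  0.1   0.95 -0.07] e 0.0 0.0
[0.43 0.35 0.25] 130 55 [ 0.13  1.14 -1.13  1.5   0.01  0.98  0.04] e 0.0 0.0
[0.43 0.35 0.2 ] 130 55 [ 0.12  1.21 -1.1   1.52  0.05  0.91  0.08] e 0.0 0.0
[0.43 0.35 0.15] 130 55 [ 0.11  1.28 -1.07  1.53  0.09  0.86  0.12] e 0.0 0.0
[0.43 0.35 0.1 ] 130 55 [ 0.1   1.36 -1.04  1.52  0.12  0.82  0.15] e 0.0 0.0
```

The fitted model is exact to 0.1 mm and shows that swinging sideways (case long axis tangential) is well within range. Swinging back, then yawing the case 88°.

```bash
python3 -m pendant '[{"ax":-2.5,"ay":2.8,"az":0,"dx":-0.003,"dy":-0.001,"dz":-0.006,"gripper":0.5},{"ax":-5,"ay":5.5,"az":0,"dx":-0.006,"dy":-0.003,"dz":-0.012,"gripper":0.5},{"ax":-5.4,"ay":5.98,"az":0,"dx":-0.006,"dy":-0.003,"dz":-0.012,"gripper":0.5},{"ax":-5.4,"ay":5.98,"az":0,"dx":-0.006,"dy":-0.003,"dz":-0.012,"gripper":0.5},{"ax":-5.4,"ay":5.98,"az":0,"dx":-0.006,"dy":-0.003,"dz":-0.012,"gripper":0.5},{"ax":-5.4,"ay":5.98,"az":0,"dx":-0.006,"dy":-0.003,"dz":-0.012,"gripper":0.5},{"ax":-5,"ay":5.5,"az":0,"dx":-0.006,"dy":-0.003,"dz":-0.012,"gripper":0.5},{"ax":-5,"ay":5.5,"az":0,"dx":-0.006,"dy":-0.003,"dz":-0.006,"gripper":0.5},{"ax":0,"ay":0,"az":0,"dx":0,"dy":0,"dz":0,"gripper":0.5}]'
python3 - <<'E'
from h import *
st();M=R.from_quat(r.read_state()['eef_rot']).as_matrix();print(M.round(3));held()
E
```

```text
clock: 20.6
ee_pos: [0.4323, 0.3522, 0.2986]
eef_rot: [0.714, -0.322, 0.253, -0.568]
ft_force: [0.8, 0.8, -5.7]
grip_width: 0.0656
clock 20.6
ee_pos [0.4323 0.3522 0.2986]
eef_rot [ 0.714  -0.3221  0.2526 -0.5681]
ft_force [ 0.8393  0.7859 -5.7431]
grip_width 0.0656
joints [-0.9315  0.793   0.4587  1.2438 -0.2924  1.4041 -1.3191]
[[ 0.665 -0.173  0.727]
 [-0.747 -0.147  0.649]
 [-0.005 -0.974 -0.227]]
red 38549 inl 31042 normal world [-0.208 -0.193  0.959] ctr [0.4572 0.3749 0.3155]
tool ext [[-0.0334, -0.0445, -0.0531], [0.0323, 0.0226, 0.065]]
```

```bash
python3 -m pendant '[{"ax":0,"ay":0,"az":4,"dx":0,"dy":0,"dz":0,"gripper":0.5},{"ax":0,"ay":0,"az":8,"dx":0,"dy":0,"dz":0,"gripper":0.5},{"ax":0,"ay":0,"az":8,"dx":0,"dy":0,"dz":0,"gripper":0.5},{"ax":0,"ay":0,"az":8,"dx":0,"dy":0,"dz":0,"gripper":0.5},{"ax":0,"ay":0,"az":8,"dx":0,"dy":0,"dz":0,"gripper":0.5},{"ax":0,"ay":0,"az":8,"dx":0,"dy":0,"dz":0,"gripper":0.5},{"ax":0,"ay":0,"az":8,"dx":0,"dy":0,"dz":0,"gripper":0.5},{"ax":0,"ay":0,"az":8,"dx":0,"dy":0,"dz":0,"gripper":0.5},{"ax":0,"ay":0,"az":8,"dx":0,"dy":0,"dz":0,"gripper":0.5},{"ax":0,"ay":0,"az":8,"dx":0,"dy":0,"dz":0,"gripper":0.5},{"ax":0,"ay":0,"az":8,"dx":0,"dy":0,"dz":0,"gripper":0.5},{"ax":0,"ay":0,"az":4,"dx":0,"dy":0,"dz":0,"gripper":0.5}]'
python3 -m pendant '[{"ax":0,"ay":0,"az":0,"dx":0,"dy":0,"dz":0,"gripper":0.5},{"ax":0,"ay":0,"az":0,"dx":0,"dy":0,"dz":0,"gripper":0.5}]'
python3 - <<'E'
from h import *
st();M=R.from_quat(r.read_state()['eef_rot']).as_matrix();print(M.round(3));held()
E
```

```text
clock: 21.85
ee_pos: [0.4323, 0.3523, 0.3025]
eef_rot: [0.733, 0.267, -0.215, -0.587]
ft_force: [-0.7, -0.4, -5.0]
grip_width: 0.0656
clock: 22.05
ee_pos: [0.4325, 0.3522, 0.3021]
eef_rot: [0.735, 0.263, -0.213, -0.588]
ft_force: [-0.5, -0.9, -5.4]
grip_width: 0.0652
clock 22.05
ee_pos [0.4325 0.3522 0.3021]
eef_rot [ 0.7349  0.2628 -0.2133 -0.5876]
ft_force [-0.5045 -0.8965 -5.3614]
grip_width 0.0652
joints [-0.9105  0.6485  0.1166  1.4724  0.169   1.0627 -0.2104]
[[ 0.771  0.136 -0.622]
 [ 0.637 -0.171  0.752]
 [-0.005 -0.976 -0.218]]
red 38605 inl 31096 normal world [ 0.191 -0.222  0.956] ctr [0.4087 0.3784 0.3192]
tool ext [[-0.0347, -0.0449, -0.0513], [0.0311, 0.0224, 0.0668]]
```

```bash
python3 -m pendant '[{"ax":3.08,"ay":2.55,"az":0,"dx":0,"dy":0,"dz":0,"gripper":0.5},{"ax":6.25,"ay":5.16,"az":0,"dx":0,"dy":0,"dz":0,"gripper":0.5},{"ax":6.25,"ay":5.16,"az":0,"dx":0,"dy":0,"dz":0,"gripper":0.5},{"ax":6.25,"ay":5.16,"az":0,"dx":0,"dy":0,"dz":0,"gripper":0.5},{"ax":6.25,"ay":5.16,"az":0,"dx":0,"dy":0,"dz":0,"gripper":0.5},{"ax":6.25,"ay":5.16,"az":0,"dx":0,"dy":0,"dz":0,"gripper":0.5},{"ax":6.25,"ay":5.16,"az":0,"dx":0,"dy":0,"dz":0,"gripper":0.5},{"ax":6.25,"ay":5.16,"az":0,"dx":0,"dy":0,"dz":0,"gripper":0.5},{"ax":6.25,"ay":5.16,"az":0,"dx":0,"dy":0,"dz":0,"gripper":0.5},{"ax":3.24,"ay":2.68,"az":0,"dx":0,"dy":0,"dz":0,"gripper":0.5},{"ax":0,"ay":0,"az":0,"dx":0,"dy":0,"dz":0,"gripper":0.5},{"ax":0,"ay":0,"az":0,"dx":0,"dy":0,"dz":0,"gripper":0.5}]'
python3 - <<'E'
from h import *
st();M=R.from_quat(r.read_state()['eef_rot']).as_matrix();print(M.round(3));s,p,P,T,red=held()
k=red;q=P[k];lo=np.percentile(q,[.5,99.5],axis=0);print(lo.round(4))
cv2.imwrite('pics/l.png',p)
E
```

```text
clock: 23.3
ee_pos: [0.4327, 0.3523, 0.3013]
eef_rot: [-0.242, -0.088, 0.33, 0.908]
ft_force: [-0.3, -0.3, -4.7]
grip_width: 0.0653
clock 23.3
ee_pos [0.4327 0.3523 0.3013]
eef_rot [-0.2415 -0.0876  0.3303  0.9083]
ft_force [-0.3029 -0.2539 -4.662 ]
grip_width 0.0653
joints [-0.0802  0.9242 -0.5262  1.4396 -0.6448  1.2229  0.5634]
[[ 0.766 -0.558 -0.319]
 [ 0.642  0.665  0.381]
 [-0.    -0.497  0.868]]
red 38522 inl 30922 normal world [ 0.642 -0.766  0.002] ctr [0.4353 0.3466 0.3398]
tool ext [[-0.0346, -0.0447, -0.0515], [0.0311, 0.0223, 0.0663]]
[[0.4035 0.3253 0.2438]
 [0.4606 0.3758 0.3809]]
```

Case is vertical (lid normal horizontal to 0.1°). Lowering its end onto the platter.

```bash
python3 -m pendant '[{"ax":0,"ay":0,"az":0,"dx":0,"dy":0,"dz":-0.02,"gripper":0.5},{"ax":0,"ay":0,"az":0,"dx":0,"dy":0,"dz":-0.03,"gripper":0.5},{"ax":0,"ay":0,"az":0,"dx":0,"dy":0,"dz":-0.03,"gripper":0.5},{"ax":0,"ay":0,"az":0,"dx":0,"dy":0,"dz":-0.03,"gripper":0.5},{"ax":0,"ay":0,"az":0,"dx":0,"dy":0,"dz":-0.025,"gripper":0.5},{"ax":0,"ay":0,"az":0,"dx":0,"dy":0,"dz":-0.01,"gripper":0.5},{"ax":0,"ay":0,"az":0,"dx":0,"dy":0,"dz":-0.005,"gripper":0.5},{"ax":0,"ay":0,"az":0,"dx":0,"dy":0,"dz":0,"gripper":0.5},{"ax":0,"ay":0,"az":0,"dx":0,"dy":0,"dz":0,"gripper":0.5}]'
python3 - <<'E'
from h import *
st();held()
E
```

```text
clock: 24.25
ee_pos: [0.4328, 0.3525, 0.1527]
eef_rot: [-0.24, -0.088, 0.33, 0.908]
ft_force: [-0.7, 1.0, -4.7]
grip_width: 0.0655
clock 24.25
ee_pos [0.4328 0.3525 0.1527]
eef_rot [-0.2401 -0.0882  0.3305  0.9085]
ft_force [-0.7001  1.0052 -4.707 ]
grip_width 0.0655
joints [-0.0837  1.1534 -0.5146  1.4933 -0.6164  1.0309  0.7511]
red 38487 inl 30865 normal world [-0.643  0.766  0.   ] ctr [0.4354 0.3467 0.1911]
tool ext [[-0.0346, -0.0447, -0.0514], [0.031, 0.0223, 0.0662]]
```

```bash
python3 -m pendant '[{"ax":0,"ay":0,"az":0,"dx":0,"dy":0,"dz":-0.004,"gripper":0.5},{"ax":0,"ay":0,"az":0,"dx":0,"dy":0,"dz":-0.002,"gripper":0.5},{"ax":0,"ay":0,"az":0,"dx":0,"dy":0,"dz":0,"gripper":0.5}]'
python3 -m pendant '[{"ax":0,"ay":0,"az":0,"dx":0,"dy":0,"dz":-0.001,"gripper":0.5},{"ax":0,"ay":0,"az":0,"dx":0,"dy":0,"dz":0,"gripper":0.5}]'
```

```text
clock: 24.6
ee_pos: [0.4325, 0.3523, 0.1456]
eef_rot: [-0.24, -0.087, 0.331, 0.909]
ft_force: [-0.7, 0.9, -4.3]
grip_width: 0.0656
clock: 24.8
ee_pos: [0.4325, 0.3525, 0.1454]
eef_rot: [-0.239, -0.087, 0.331, 0.909]
ft_force: [1.0, -2.5, 7.2]
grip_width: 0.0655
```

```bash
python3 -m pendant '[{"ax":0,"ay":0,"az":0,"dx":0,"dy":0,"dz":0,"gripper":0.85},{"ax":0,"ay":0,"az":0,"dx":0,"dy":0,"dz":0,"gripper":1},{"ax":0,"ay":0,"az":0,"dx":0,"dy":0,"dz":0,"gripper":1},{"ax":0,"ay":0,"az":0,"dx":0,"dy":0,"dz":0,"gripper":1},{"ax":0,"ay":0,"az":0,"dx":0.0055,"dy":-0.0065,"dz":0.005,"gripper":1},{"ax":0,"ay":0,"az":0,"dx":0.011,"dy":-0.0133,"dz":0.01,"gripper":1},{"ax":0,"ay":0,"az":0,"dx":0.0165,"dy":-0.02,"dz":0.015,"gripper":1},{"ax":0,"ay":0,"az":0,"dx":0.0165,"dy":-0.02,"dz":0.015,"gripper":1},{"ax":0,"ay":0,"az":0,"dx":0.0165,"dy":-0.02,"dz":0.015,"gripper":1},{"ax":0,"ay":0,"az":0,"dx":0.011,"dy":-0.013,"dz":0.03,"gripper":1},{"ax":0,"ay":0,"az":0,"dx":0,"dy":0,"dz":0.02,"gripper":1}]'
python3 - <<'E'
from h import *
st();s,p,P,T,red=held();cv2.imwrite('pics/m.png',p)
q=P[red]
hsv=cv2.cvtColor(p,cv2.COLOR_BGR2HSV).astype(int)
red=((hsv[...,0]<8)|(hsv[...,0]>172))&(hsv[...,1]>120)&(P[...,2]>.07)&(np.hypot(P[...,0]-.43,P[...,1]-.35)<.12)
q=P[red];print(red.sum(),np.percentile(q,[.5,50,99.5],axis=0).round(4))
k=q
for _ in range(4):
    _,_,V=np.linalg.svd(k-k.mean(0),full_matrices=False);n=V[2];k=q[abs((q-k.mean(0))@n)<.002]
print(n,k.mean(0)); e=np.cross(n,[0,0,1]);t=k@e;print('radial ext',np.percentile(t,[.5,99.5]),e)
E
```

```text
clock: 25.9
ee_pos: [0.5113, 0.2573, 0.2561]
eef_rot: [-0.241, -0.088, 0.329, 0.909]
ft_force: [0.3, 0.3, -0.4]
grip_width: 0.0854
clock 25.9
ee_pos [0.5113 0.2573 0.2561]
eef_rot [-0.2408 -0.0877  0.3291  0.9088]
ft_force [ 0.2983  0.3244 -0.4434]
grip_width 0.0854
joints [ 0.0362  1.0595 -0.4634  1.2136 -0.5432  1.4366  0.6117]
red 2040 inl 1550 normal world [-0.644  0.764 -0.043] ctr [0.4377 0.3448 0.2152]
tool ext [[-0.0331, 0.1145, 0.0074], [0.0316, 0.1273, 0.0302]]
6511 [[0.4068 0.3239 0.0715]
 [0.4358 0.3471 0.1704]
 [0.4624 0.3734 0.2248]]
[ 0.64450219 -0.76442261 -0.01658318] [0.43713579 0.34540855 0.15862394]
radial ext [-0.58964919 -0.52391717] [-0.76442261 -0.64450219  0.        ]
```

View pics/m.png

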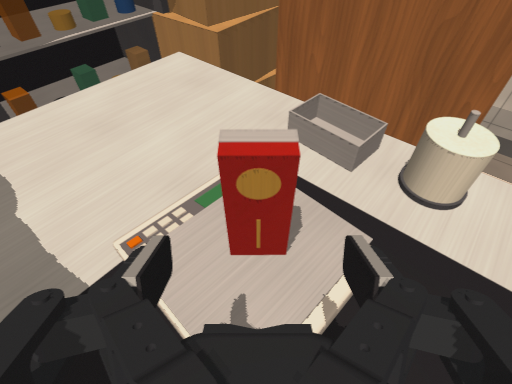

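The case stands upright and shut on the platter (spans (220,132)-(298,255)). Now going over to the base side for the second grasp.

```bash
python3 -m pendant '[{"ax":0,"ay":0,"az":0,"dx":0,"dy":0,"dz":0.05,"gripper":1},{"ax":-3.2,"ay":-2.7,"az":0,"dx":0,"dy":0,"dz":0.05,"gripper":1},{"ax":-6.2,"ay":-5.2,"az":0,"dx":-0.005,"dy":0.006,"dz":0.01,"gripper":1},{"ax":-6.2,"ay":-5.2,"az":0,"dx":-0.012,"dy":0.015,"dz":0,"gripper":1},{"ax":-6.2,"ay":-5.2,"az":0,"dx":-0.015,"dy":0.018,"dz":0,"gripper":1},{"ax":-6.2,"ay":-5.2,"az":0,"dx":-0.015,"dy":0.018,"dz":0,"gripper":1},{"ax":-6.2,"ay":-5.2,"az":0,"dx":-0.015,"dy":0.018,"dz":0,"gripper":1},{"ax":-6.2,"ay":-5.2,"az":0,"dx":-0.015,"dy":0.018,"dz":0,"gripper":1},{"ax":-6.2,"ay":-5.2,"az":0,"dx":-0.015,"dy":0.018,"dz":0,"gripper":1},{"ax":-6.2,"ay":-5.2,"az":0,"dx":-0.015,"dy":0.018,"dz":0,"gripper":1},{"ax":-6.2,"ay":-5.2,"az":0,"dx":-0.01,"dy":0.012,"dz":0,"gripper":1},{"ax":-6.2,"ay":-5.2,"az":0,"dx":-0.006,"dy":0.006,"dz":0,"gripper":1}]'
python3 -m pendant '[{"ax":-6.2,"ay":-5.2,"az":0,"dx":0,"dy":0,"dz":0,"gripper":1},{"ax":0,"ay":0,"az":0,"dx":0,"dy":0,"dz":0,"gripper":1},{"ax":0,"ay":0,"az":0,"dx":0,"dy":0,"dz":0,"gripper":1}]'
python3 - <<'E'
from h import *
st();M=R.from_quat(r.read_state()['eef_rot']).as_matrix();print(M.round(3))
p,P=cloud('wrist');cv2.imwrite('pics/n.png',p)
m=(P[...,2]>.075)&(P[...,2]<.26)&(np.hypot(P[...,0]-.43,P[...,1]-.355)<.07)
q=P[m];n=np.array([.6445,-.7644]);e=np.array([.7644,.6445])
print(m.sum(),'n',np.percentile(q[:,:2]@n,[1,50,99]).round(4),'rad',np.percentile(q[:,:2]@e,[1,50,99]).round(4),'z',np.percentile(q[:,2],[1,50,99]).round(4))
t=q[q[:,2]>.217];print('top',len(t),'n',np.percentile(t[:,:2]@n,[1,99]).round(4),'rad',np.percentile(t[:,:2]@e,[1,99]).round(4))
E
```

```text
clock: 27.15
ee_pos: [0.3883, 0.4036, 0.3648]
eef_rot: [0.784, 0.286, -0.189, -0.518]
ft_force: [0.7, -0.5, -0.9]
grip_width: 0.0856
clock: 27.45
ee_pos: [0.3892, 0.4025, 0.3637]
eef_rot: [0.818, 0.296, -0.17, -0.463]
ft_force: [-0.0, 0.1, -0.5]
grip_width: 0.0852
clock 27.45
ee_pos [0.3892 0.4025 0.3637]
eef_rot [ 0.8177  0.2965 -0.1703 -0.4631]
ft_force [-0.0054  0.1067 -0.4689]
grip_width 0.0852
joints [-1.1595  0.6793  0.1219  1.295   0.4305  1.3948 -0.4827]
[[ 0.766  0.327 -0.553]
 [ 0.643 -0.395  0.656]
 [-0.004 -0.858 -0.513]]
7174 n [-0.0184 -0.0169  0.0157] rad [0.5235 0.5571 0.5901] z [0.0785 0.1924 0.2257]
top 2388 n [-0.0172  0.0166] rad [0.5235 0.5899]
```

```bash
python3 -m pendant '[{"ax":-3.06,"ay":-2.57,"az":0,"dx":0,"dy":0,"dz":-0.02,"gripper":1},{"ax":0,"ay":0,"az":0,"dx":0,"dy":0,"dz":-0.03,"gripper":1},{"ax":0,"ay":0,"az":0,"dx":0,"dy":0,"dz":-0.03,"gripper":1},{"ax":0,"ay":0,"az":0,"dx":0,"dy":0,"dz":-0.02,"gripper":1},{"ax":0,"ay":0,"az":0,"dx":0,"dy":0,"dz":-0.005,"gripper":1},{"ax":0,"ay":0,"az":0,"dx":0,"dy":0,"dz":0,"gripper":1},{"ax":0,"ay":0,"az":0,"dx":0,"dy":0,"dz":0,"gripper":1}]'
python3 - <<'E'
from h import *
s=r.read_state();M=R.from_quat(s['eef_rot']).as_matrix();print(M.round(3))
print('to go',(np.array([.4202,.3651,.185])-s['ee_pos']).round(4))
p,P=cloud('wrist');T=(P-s['ee_pos'])@M
m=(P[...,2]>.15)&(P[...,2]<.26)&(np.hypot(P[...,0]-.43,P[...,1]-.355)<.05)
print('case in tool x',np.percentile(T[m][:,0],[1,99]).round(4))
cv2.imwrite('pics/o.png',p)
E
```

```text
clock: 28.2
ee_pos: [0.3904, 0.4021, 0.2601]
eef_rot: [0.834, 0.302, -0.158, -0.435]
ft_force: [0.8, -0.2, -0.3]
grip_width: 0.0856
[[ 0.768  0.365 -0.526]
 [ 0.641 -0.44   0.629]
 [-0.001 -0.82  -0.572]]
to go [ 0.0298 -0.037  -0.0751]
case in tool x [-0.0338  0.0328]
```

Case centred between the jaws. Approaching along the tool axis and gripping.

```bash
python3 -m pendant '[{"ax":0,"ay":0,"az":0,"dx":0.006,"dy":-0.007,"dz":-0.015,"gripper":1},{"ax":0,"ay":0,"az":0,"dx":0.008,"dy":-0.01,"dz":-0.02,"gripper":1},{"ax":0,"ay":0,"az":0,"dx":0.008,"dy":-0.01,"dz":-0.02,"gripper":1},{"ax":0,"ay":0,"az":0,"dx":0.006,"dy":-0.007,"dz":-0.015,"gripper":1},{"ax":0,"ay":0,"az":0,"dx":0.002,"dy":-0.003,"dz":-0.005,"gripper":1},{"ax":0,"ay":0,"az":0,"dx":0,"dy":0,"dz":0,"gripper":1},{"ax":0,"ay":0,"az":0,"dx":0,"dy":0,"dz":0,"gripper":1}]'
python3 -m pendant '[{"ax":0,"ay":0,"az":0,"dx":0,"dy":0,"dz":0,"gripper":0.5},{"ax":0,"ay":0,"az":0,"dx":0,"dy":0,"dz":0,"gripper":0.5},{"ax":0,"ay":0,"az":0,"dx":0,"dy":0,"dz":0,"gripper":0.5},{"ax":0,"ay":0,"az":0,"dx":0,"dy":0,"dz":0,"gripper":0.5},{"ax":0,"ay":0,"az":0,"dx":0,"dy":0,"dz":0,"gripper":0.5}]' 115
```

```text
clock: 28.95
ee_pos: [0.4198, 0.3659, 0.1848]
eef_rot: [0.833, 0.302, -0.159, -0.434]
ft_force: [-0.1, 0.1, 0.9]
grip_width: 0.0853
clock: 29.45
ee_pos: [0.42, 0.366, 0.1851]
eef_rot: [0.833, 0.303, -0.158, -0.434]
ft_force: [-0.6, 3.1, 13.8]
grip_width: 0.0663
```

```bash
python3 -m pendant '[{"ax":0,"ay":0,"az":0,"dx":0,"dy":0,"dz":0.005,"gripper":0.5},{"ax":0,"ay":0,"az":0,"dx":0,"dy":0,"dz":0.015,"gripper":0.5},{"ax":0,"ay":0,"az":0,"dx":0,"dy":0,"dz":0.025,"gripper":0.5},{"ax":0,"ay":0,"az":0,"dx":0,"dy":0,"dz":0.025,"gripper":0.5},{"ax":0,"ay":0,"az":0,"dx":0,"dy":0,"dz":0.01,"gripper":0.5},{"ax":0,"ay":0,"az":0,"dx":0,"dy":0,"dz":0,"gripper":0.5},{"ax":0,"ay":0,"az":0,"dx":0,"dy":0,"dz":0,"gripper":0.5}]'
cat >> h.py <<'E'
def base(zmin=.05):
    # held case from its base side: largest plane near the grasp, in tool and world
    s=r.read_state();p,P=cloud('wrist');M=R.from_quat(s['eef_rot']).as_matrix();T=(P-s['ee_pos'])@M
    m=(abs(T[...,0])<.036)&(np.linalg.norm(T,axis=-1)<.17)&(P[...,2]>zmin)&(T[...,1]>-.06)
    q=P[m];rng=np.random.default_rng(0);b=None
    for _ in range(400):
        a=q[rng.choice(len(q),3)];n=np.cross(a[1]-a[0],a[2]-a[0]);l=np.linalg.norm(n)
        if l<1e-6:continue
        n/=l;c=(abs((q-a[0])@n)<.0015).sum()
        if b is None or c>b[0]:b=(c,n,a[0])
    k=q[abs((q-b[2])@b[1])<.0015];_,_,V=np.linalg.svd(k-k.mean(0),full_matrices=False);n=V[2]
    print('ee',np.round(s['ee_pos'],4),'pts',len(q),'inl',len(k),'n world',n.round(3),'n tool',(n@M).round(3),'ctr',k.mean(0).round(4),'tool ext',np.percentile((k-s['ee_pos'])@M,[1,99],axis=0).round(4).tolist())
    return s,p,P,k,n,M
E
python3 - <<'E'
from h import *
s,p,P,k,n,M=base();cv2.imwrite('pics/q.png',p);print(M.round(3))
E
```

```text
clock: 30.15
ee_pos: [0.4196, 0.3651, 0.2632]
eef_rot: [0.834, 0.302, -0.159, -0.434]
ft_force: [-0.2, 0.0, -5.4]
grip_width: 0.0664
ee [0.4196 0.3651 0.2632] pts 41188 inl 30968 n world [ 0.641 -0.767 -0.012] n tool [ 0.     0.582 -0.813] ctr [0.4139 0.3701 0.2368] tool ext [[-0.0341, -0.0259, -0.0099], [0.0322, 0.0909, 0.0734]]
[[ 0.767  0.365 -0.528]
 [ 0.641 -0.441  0.627]
 [-0.004 -0.82  -0.573]]
```

```bash
python3 -m pendant '[{"ax":3.1,"ay":2.6,"az":0,"dx":0,"dy":0,"dz":0.01,"gripper":0.5},{"ax":6.2,"ay":5.18,"az":0,"dx":0.0035,"dy":-0.0042,"dz":0.01,"gripper":0.5},{"ax":6.2,"ay":5.18,"az":0,"dx":0.0035,"dy":-0.0042,"dz":0,"gripper":0.5},{"ax":6.2,"ay":5.18,"az":0,"dx":0.0035,"dy":-0.0042,"dz":0,"gripper":0.5},{"ax":6.2,"ay":5.18,"az":0,"dx":0.0035,"dy":-0.0042,"dz":0,"gripper":0.5},{"ax":6.2,"ay":5.18,"az":0,"dx":0.0035,"dy":-0.0042,"dz":0,"gripper":0.5},{"ax":6.2,"ay":5.18,"az":0,"dx":0.0035,"dy":-0.0042,"dz":0,"gripper":0.5},{"ax":6.2,"ay":5.18,"az":0,"dx":0.0035,"dy":-0.0042,"dz":0,"gripper":0.5},{"ax":6.2,"ay":5.18,"az":0,"dx":0.0035,"dy":-0.0042,"dz":0,"gripper":0.5},{"ax":6.2,"ay":5.18,"az":0,"dx":0.0035,"dy":-0.0042,"dz":0,"gripper":0.5},{"ax":6.2,"ay":5.18,"az":0,"dx":0.0035,"dy":-0.0042,"dz":0,"gripper":0.5},{"ax":3.4,"ay":2.84,"az":0,"dx":0,"dy":0,"dz":0,"gripper":0.5}]'
python3 -m pendant '[{"ax":0,"ay":0,"az":0,"dx":0,"dy":0,"dz":0,"gripper":0.5},{"ax":0,"ay":0,"az":0,"dx":0,"dy":0,"dz":0,"gripper":0.5},{"ax":0,"ay":0,"az":0,"dx":0,"dy":0,"dz":0,"gripper":0.5}]'
python3 - <<'E'
from h import *
st();s,p,P,k,n,M=base();cv2.imwrite('pics/q.png',p);print(M.round(3))
e=np.array([.767,.641]);t=np.array([-.641,.767]);print('rad',np.percentile(k[:,:2]@e,[1,99]).round(4),'tan',np.percentile(k[:,:2]@t,[.5,99.5]).round(4),'z',np.median(k[:,2]))
E
```

```text
clock: 31.4
ee_pos: [0.4564, 0.3208, 0.2815]
eef_rot: [-0.286, -0.102, 0.325, 0.896]
ft_force: [0.1, 0.8, -4.6]
grip_width: 0.0665
clock: 31.7
ee_pos: [0.4543, 0.3239, 0.2843]
eef_rot: [-0.289, -0.106, 0.327, 0.894]
ft_force: [-0.0, 1.0, -4.4]
grip_width: 0.0666
clock 31.7
ee_pos [0.4543 0.3239 0.2843]
eef_rot [-0.2887 -0.106   0.3265  0.8938]
ft_force [-0.0431  0.9984 -4.4036]
grip_width 0.0666
joints [-0.0028  0.9473 -0.6523  1.4004 -0.4345  1.185   0.4362]
ee [0.4543 0.3239 0.2843] pts 41382 inl 30753 n world [ 0.005 -0.005 -1.   ] n tool [-0.     0.58  -0.815] ctr [0.4365 0.3434 0.2906] tool ext [[-0.0341, -0.0254, -0.0103], [0.0322, 0.0911, 0.0729]]
[[ 0.764 -0.522 -0.378]
 [ 0.645  0.62   0.447]
 [ 0.001 -0.585  0.811]]
rad [0.5218 0.5881] tan [-0.0701  0.0754] z 0.2906216153214902
```

View pics/q.png

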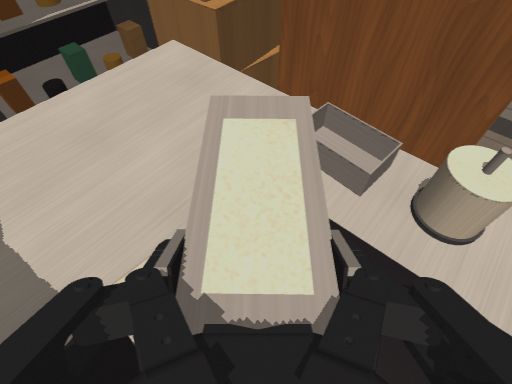

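The label panel is up and level (panel (205..315,120..293)), centred over the platter to about 1 mm. Lowering.

```bash
python3 -m pendant '[{"ax":0,"ay":0,"az":0,"dx":0,"dy":0,"dz":-0.015,"gripper":0.5},{"ax":0,"ay":0,"az":0,"dx":0,"dy":0,"dz":-0.03,"gripper":0.5},{"ax":0,"ay":0,"az":0,"dx":0,"dy":0,"dz":-0.035,"gripper":0.5},{"ax":0,"ay":0,"az":0,"dx":0,"dy":0,"dz":-0.035,"gripper":0.5},{"ax":0,"ay":0,"az":0,"dx":0,"dy":0,"dz":-0.03,"gripper":0.5},{"ax":0,"ay":0,"az":0,"dx":0,"dy":0,"dz":-0.02,"gripper":0.5},{"ax":0,"ay":0,"az":0,"dx":0,"dy":0,"dz":-0.012,"gripper":0.5},{"ax":0,"ay":0,"az":0,"dx":0,"dy":0,"dz":-0.006,"gripper":0.5},{"ax":0,"ay":0,"az":0,"dx":0,"dy":0,"dz":0,"gripper":0.5},{"ax":0,"ay":0,"az":0,"dx":0,"dy":0,"dz":0,"gripper":0.5}]'
python3 - <<'E'
from h import *
base()
E
```

```text
clock: 32.75
ee_pos: [0.4551, 0.3234, 0.1017]
eef_rot: [-0.288, -0.106, 0.326, 0.894]
ft_force: [-1.0, -0.1, -5.5]
grip_width: 0.0662
ee [0.4551 0.3234 0.1017] pts 41349 inl 30788 n world [-0.004  0.002  1.   ] n tool [-0.    -0.58   0.814] ctr [0.4372 0.343  0.1081] tool ext [[-0.0341, -0.0254, -0.0103], [0.0322, 0.0912, 0.0729]]
```

```bash
python3 -m pendant '[{"ax":0,"ay":0,"az":0,"dx":0,"dy":0,"dz":-0.005,"gripper":0.5},{"ax":0,"ay":0,"az":0,"dx":0,"dy":0,"dz":-0.002,"gripper":0.5},{"ax":0,"ay":0,"az":0,"dx":0,"dy":0,"dz":-0.001,"gripper":0.5},{"ax":0,"ay":0,"az":0,"dx":0,"dy":0,"dz":0,"gripper":0.5}]'
python3 -m pendant '[{"ax":0,"ay":0,"az":0,"dx":0,"dy":0,"dz":-0.001,"gripper":0.5},{"ax":0,"ay":0,"az":0,"dx":0,"dy":0,"dz":0,"gripper":0.5}]'
```

```text
clock: 33.2
ee_pos: [0.4549, 0.3232, 0.0929]
eef_rot: [-0.288, -0.105, 0.326, 0.894]
ft_force: [0.7, -0.3, -3.9]
grip_width: 0.0662
clock: 33.4
ee_pos: [0.4549, 0.3233, 0.0923]
eef_rot: [-0.287, -0.105, 0.326, 0.895]
ft_force: [2.2, -2.0, 3.3]
grip_width: 0.0665
```

```bash
python3 -m pendant '[{"ax":0,"ay":0,"az":0,"dx":0,"dy":0,"dz":-0.0005,"gripper":0.5},{"ax":0,"ay":0,"az":0,"dx":0,"dy":0,"dz":0,"gripper":0.9},{"ax":0,"ay":0,"az":0,"dx":0,"dy":0,"dz":0,"gripper":1},{"ax":0,"ay":0,"az":0,"dx":0,"dy":0,"dz":0,"gripper":1},{"ax":0,"ay":0,"az":0,"dx":0,"dy":0,"dz":0,"gripper":1},{"ax":0,"ay":0,"az":0,"dx":0.005,"dy":-0.006,"dz":0.006,"gripper":1},{"ax":0,"ay":0,"az":0,"dx":0.01,"dy":-0.012,"dz":0.012,"gripper":1},{"ax":0,"ay":0,"az":0,"dx":0.016,"dy":-0.019,"dz":0.018,"gripper":1},{"ax":0,"ay":0,"az":0,"dx":0.016,"dy":-0.019,"dz":0.018,"gripper":1},{"ax":0,"ay":0,"az":0,"dx":0.016,"dy":-0.019,"dz":0.018,"gripper":1},{"ax":0,"ay":0,"az":0,"dx":0.01,"dy":-0.012,"dz":0.012,"gripper":1},{"ax":0,"ay":0,"az":0,"dx":0,"dy":0,"dz":0,"gripper":1}]'
python3 - <<'E'
from h import *
st()
p,P=cloud('wrist');a,A=cloud('scene');b,B=cloud('top')
m=(P[...,2]>.09)&(P[...,2]<.11)&(np.hypot(P[...,0]-.43,P[...,1]-.353)<.11)
q=P[m];_,_,V=np.linalg.svd(q-q.mean(0),full_matrices=False);print(m.sum(),V[2].round(4),'z',np.percentile(q[:,2],[2,50,98]).round(4),'rect',cv2.minAreaRect((q[:,:2]*1000).astype(np.float32)))
for Q in(A,B):
    m=(Q[...,2]>.09)&(Q[...,2]<.107)&(np.hypot(Q[...,0]-.43,Q[...,1]-.353)<.1);q=Q[m];print(m.sum(),np.median(q[:,2]).round(4),cv2.minAreaRect((q[:,:2]*1000).astype(np.float32)))
cv2.imwrite('pics/z.png',np.vstack([p,a]) [:, :] if 0 else np.hstack([cv2.resize(p,(400,300)),cv2.resize(a[90:370,100:470],(400,300))]))
E
```

```text
clock: 34.6
ee_pos: [0.5297, 0.2344, 0.1768]
eef_rot: [-0.289, -0.106, 0.324, 0.895]
ft_force: [-1.0, 0.5, -0.7]
grip_width: 0.0857
clock 34.6
ee_pos [0.5297 0.2344 0.1768]
eef_rot [-0.2886 -0.1059  0.3243  0.8946]
ft_force [-1.0016  0.4672 -0.6925]
grip_width 0.0857
joints [ 0.093   1.1626 -0.5808  1.2    -0.3254  1.3099  0.5691]
8709 [ 0.0048 -0.0048  1.    ] z [0.0935 0.0988 0.0999] rect ((428.95050048828125, 352.929931640625), (68.28767395019531, 162.1321563720703), 39.142818450927734)
1583 0.0986 ((430.763427734375, 354.85150146484375), (71.42668914794922, 159.9840545654297), 39.420658111572266)
1269 0.0992 ((429.6253356933594, 353.9247131347656), (70.61778259277344, 160.10745239257812), 39.55804443359375)
```

View pics/z.png

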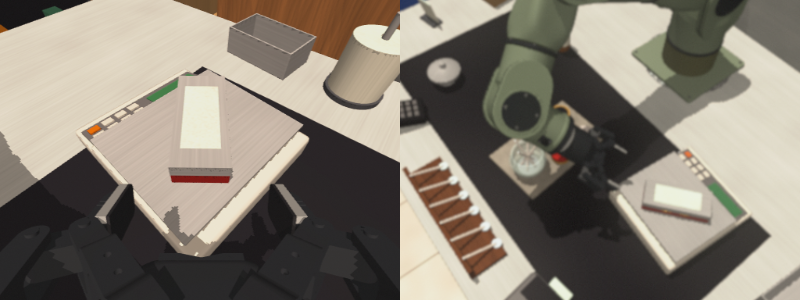

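```bash
python3 -c "
from station import r
print(r.hand_in())"
```

```text
the job is handed in; nothing more can be done
None
```

The job is handed in, with 34.6 s of the 72 s limit used; hand-in gives no verdict.

- **Packing:** I put the blue tin in the bay about 1 mm from the nest, with its top at z 29 mm. I then swung the lid shut with closed fingers; it read flat at 34 mm across its whole face.
- **Turning over:** I stood the case on its end on the platter, regripped it from the base side and laid it down with the red lid under.
- **Last check:** The label panel was up and level to 0.4°, and the base face stood 34 mm above the platter. The case was within about 2 mm of the platter's middle in all three cameras, and the gripper was open and clear.

- **Problem on the way:** The first turn stopped 16° short because joint 6 reached its limit. I swung back and turned the case sideways instead; the grip held.
- **Not checked:** I couldn't see the tin inside the shut case. I didn't re-measure the other tins, bowl, bottle and dish at the end, though no unexpected contact force showed.

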